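Build up and clamp a demonstration plate capacitor

ROBOT

A 7-joint arm with a two-finger parallel gripper is mounted at the origin on the work surface. World frame = base frame: x ahead of the robot, y to its left, z up, the work surface at z = 0. Lengths are in m, angles in rad, forces in N, time in s.
With the tool pointing down it reaches from about 0.4 to 0.85 m from the base axis. Payload 10.4 kg.
Tool frame: the origin (TCP) lies at the very end of the fingers, on their centre line; the grasp point (between the pads) lies 19 mm behind it; z points along the fingers, y is the line along which they close (so a half turn about z gives the same grasp; the last joint's range is limited). The gripper opens to 87 mm and grips with 3 to 60 N. Pads are 19 mm wide; open, the fingers measure 117 mm over their backs; the gripper's body (75 mm by 190 mm) begins 51 mm behind the grasp point.
Start: joints at [1.252, 0.332, -0.065, 1.46, 0.022, 1.35, -0.088], TCP at [0.182, -0.598, 0.223] pointing down, gripper open.
Joint ranges: [-2.6, 2.6], [-0.5, 2.12], [-1.47, 1.34], [0.16, 2.42], [-1.27, 4.41], [0.06, 2.06], [-2.6, 2.6]. Speed limits (rad/s): [2.22, 2.22, 2.79, 2.79, 3.14, 3.14, 3.14].

INTERFACE

Orientations are given as a unit quaternion [x, y, z, w].
In Python, from bench import * gives the robot as it stands.
- The arm moves only by the tool step_arm, never from a script. Its arguments are lists of equal length, an entry for each row: "delta_pos": the shift along the world's x, y, z in units of 25 mm (1.0 is 25 mm), a list of three; "turn": the turn about the world's z in units of 0.12 rad (1.0 is 0.12 rad). In form: {"delta_pos": [[tx, ty, tz], ...], "turn": [turn, ...]}. A call has 1 to 12 rows; each row shifts and turns the commanded pose from where the row before left it; what a row does not reach is not made up. A row lasts 1/10 s, in which the tool goes at most 50 mm and 8.59 degrees, less where a joint would pass 70% of its speed; a pose out of reach is approached as far as the arm can. A call with a number of a shift or a turn outside -1 to 1 is refused whole. A call with a gripper value outside its range is refused whole. "grip" is the closure, from 0 (fully open) to 1 (shut), set as the call begins (left out, the last holds). The fingers move at their own pace and stop on an object; "newtons" is the grip in N (left out, the last holds). Time passes only in rows, so rows that do not move let the fingers close. It gives the time, the measured TCP pose, the force, the opening and the grip force at its end, in the units of the state.
- read_state(): the state, without advancing time (a new reading comes with each control period).
- camera(name): name is "scene" or "top" or "wrist"; returns a dict with "image" (384x512x3 uint8, red, green, blue), "z_map" (384x512 float32, m along the optical axis (not along the pixel's ray), 0 where there is no reading), "mtx" (3x3 intrinsics, pixels), "view" (4x4, takes a point from world to camera coordinates). Camera axes: x right, y up, looking along -z (the intrinsics and any distortion apply to the point x, -y, -z); pixel columns grow to the right and rows downward; lengths in m; the calibration is good to about 2 mm. A picture is of the moment at which its call begins.
- close_job(): hands the job in; it is judged then, once.
The state is a dict: "time": time; "joint_positions": joint angles; "joint_vel": joint speeds; "joint_torque": joint torques, N m; "ee_pos": TCP position; "eef_rot": TCP orientation; "ft_force": force on the tool from outside, world axes, zero at the start; "torque": the same for the moment, N m; "width": finger opening in m; "grip_force": force on a finger pad.
Only numpy, scipy, OpenCV 4.12 (cv2) and the standard library are available. Lean on these libraries where they do the work, as an engineer would, in place of code of your own. Each camera call takes 0.05 s, during which the arm holds its last target. There are 200 camera calls.

TASK

Build up the plate capacitor on its clamp stand: on the fixed bottom plate lay an insulating sheet, then an aluminium plate, then a sheet, then a plate, until every loose aluminium plate on the bench is in the stack, squarely over the bottom plate, with exactly one sheet under each and none on top; leave spare sheets on the bench. Then lay the forked strap flat across the stack with its forks round both studs, start a brass ring nut on each stud and screw the two down evenly until both are hand-tight on the strap. Leave the other things on the bench alone.

Things in the scene. Friction and masses are not known exactly. Their poses are not given: they have to be found in the camera images.
- stand: the clamp stand, fixed to the bench: a lilac-grey base 240 x 84 x 20 mm; origin on the bench under its middle, x along its length (the line of the two studs), z up. In its middle the fixed aluminium bottom plate, 120 mm (along x) x 60 mm, top 26 mm above the bench. At x = -82 and +82 mm stand two threaded steel studs, tips 95 mm above the bench
- seat (a point): the centre of the top face of the fixed bottom plate, where the stack begins (26 mm above the bench); axes as the stand's
- stud1_tip (a point): the middle of the tip of the stud at x = -82 mm of the stand, 95 mm above the bench. A plain tapered pilot (12 mm in diameter at the tip, 21 mm below), then a coarse right-hand self-locking two-start round thread, 31 mm in diameter, lead 20 mm per turn, from 79 down to 44 mm above the bench
- stud2_tip (a point): the middle of the tip of the stud at x = +82 mm of the stand, 95 mm above the bench. A plain tapered pilot (12 mm in diameter at the tip, 21 mm below), then a coarse right-hand self-locking two-start round thread, 31 mm in diameter, lead 20 mm per turn, from 79 down to 44 mm above the bench
- plate1_c (a point): a loose aluminium plate (one or two are there; None if absent), 120 mm (its x) x 60 mm (its y) x 6 mm, 0.11 kg, lying flat; a 12 mm clip tab sticks out of one long side near one end (x = 48 mm, +y) and may point either way; this point is its centre, half-way up
- plate2_c (a point): a loose aluminium plate (one or two are there; None if absent), 120 mm (its x) x 60 mm (its y) x 6 mm, 0.11 kg, lying flat; a 12 mm clip tab sticks out of one long side near one end (x = 48 mm, +y) and may point either way; this point is its centre, half-way up
- sheet1_c (a point): a loose brown insulating sheet of hardboard (two or three are there; None if absent), 124 mm (its x) x 66 mm (its y) x 4 mm, 0.045 kg, lying flat; this point is its centre, half-way up
- sheet2_c (a point): a loose brown insulating sheet of hardboard (two or three are there; None if absent), 124 mm (its x) x 66 mm (its y) x 4 mm, 0.045 kg, lying flat; this point is its centre, half-way up
- sheet3_c (a point): a loose brown insulating sheet of hardboard (two or three are there; None if absent), 124 mm (its x) x 66 mm (its y) x 4 mm, 0.045 kg, lying flat; this point is its centre, half-way up
- strap_c (a point): the black clamping strap, 214 mm (its x) x 60 mm x 12 mm, about 0.25 kg, with an open slot in each end: 37 mm wide, 43 mm deep, so that each fork goes round a stud (slot bottoms at x = -64 and +64 mm); lying flat; this point is its centre, half-way up; either way round will do
- nut1_c (a point): a fluted brass ring nut, standing on the bench: 60 mm outside diameter, 36 mm high, 0.16 kg, bore 34 mm, eight thread lugs leaving 23 mm between their tips; this point is its centre, half-way up. Set on a stud the same way up, at any angle, it rests on the thread with its underside 63 to 75 mm above the bench, then goes down 20 mm per clockwise turn (seen from above). Either nut fits either stud
- nut2_c (a point): a fluted brass ring nut, standing on the bench: 60 mm outside diameter, 36 mm high, 0.16 kg, bore 34 mm, eight thread lugs leaving 23 mm between their tips; this point is its centre, half-way up. Set on a stud the same way up, at any angle, it rests on the thread with its underside 63 to 75 mm above the bench, then goes down 20 mm per clockwise turn (seen from above). Either nut fits either stud
- pen: ball pen 132 mm long, 12 mm high, lying along its x; a bystander, to be left where it is; origin under its middle
- wire_reel: reel of wire 56 mm in diameter, 30 mm high, standing flat; a bystander, to be left where it is; origin under its middle
- screwdriver: screwdriver 140 mm long, handle 26 mm thick towards its -x, lying along its x; a bystander, to be left where it is; origin under its middle
Mind the look-alikes: they are no part of the job. Leave any red or turquoise look-alike of the part that bears sheet1_c alone. Leave any green look-alike of the part that bears sheet3_c alone.

How it is judged:
By the outcome, as a careful person would: the job done as asked, in the order asked, and still so for the second after the job is handed in, with the robot touching nothing.
Of plate1, plate2 only 1 to 2 are there at a start; the rules pass over those that are not, and their reading is None.
Of sheet1, sheet2, sheet3 only 2 to 3 are there at a start; the rules pass over those that are not, and their reading is None.
At some moment in a run one of nut1, nut2 may be knocked a few centimetres aside while the robot is not near it.
Once in a run the grip may slacken for a moment while it holds something.
It also fails if it takes over 210 s, if anything falls off the work surface, if the arm or the gripper's body presses on something with over 40 N, if the wrist force passes 120 N, or if a joint passes its speed limit or range.

## Working session

There is one attempt and no reset: what is moved stays moved. The work goes in short steps, Python scripts to look and compute and a tool call to move; the robot and the scene stay as the last step left them, time stands still between calls to the robot, and variables do not carry over. Pictures are saved under pics/ and viewed, at most 14 in all, crops included, and the job is handed in when it is done.

Besides the shell and the picture viewer there is one more tool, called after "Emit:" as name([rows], argument=value, ...), one row to a line, values as JSON. step_arm: Moves the arm, as the interface text tells. Shifts and turns lie within -1 to 1; 1 stands for 25 mm of shift or 0.12 rad of turn. Its arguments: {"type":"object","properties":{"delta_pos":{"type":"array"},"turn":{"type":"array"},"grip":{"type":"number"},"newtons":{"type":"number"}},"required":["delta_pos","turn"]}

```bash
mkdir -p pics; ls; cat > h.py <<'E'
from bench import *
import numpy as np, cv2
def world(c):
    z=c["z_map"]; K=c["mtx"]; h,w=z.shape
    u,v=np.meshgrid(np.arange(w),np.arange(h))
    x=(u-K[0,2])/K[0,0]*z; y=(v-K[1,2])/K[1,1]*z
    P=np.stack([x,-y,-z,np.ones_like(z)],-1)
    return (P@np.linalg.inv(c["view"]).T)[...,:3]
def save(im,n,s=1.5): cv2.imwrite("pics/"+n,cv2.resize(im[...,::-1],None,fx=s,fy=s))
E
python3 - <<'E'
from h import *
s=read_state(); print({k:np.round(v,3) for k,v in s.items()})
for n in("top","scene"):
    c=camera(n); np.savez(n,**c); save(c["image"],n+"0.png")
    print(n,c["mtx"].round(1).tolist(),np.linalg.inv(c["view"]).round(3).tolist())
E
```

```text
pics
{'time': np.float64(0.0), 'joint_positions': array([ 1.252,  0.333, -0.065,  1.461,  0.022,  1.35 , -0.088]), 'joint_vel': array([-0.001, -0.   ,  0.   , -0.001,  0.   ,  0.   ,  0.001]), 'joint_torque': array([ 2.0000e-03, -6.2324e+01,  2.5000e-02, -3.8989e+01, -6.1000e-02,
        4.0000e-02,  0.0000e+00]), 'ee_pos': array([ 0.182, -0.597,  0.222]), 'eef_rot': array([ 0.989,  0.147, -0.   , -0.001]), 'ft_force': array([ 0.389,  0.219, -0.031]), 'torque': array([ 0.002, -0.076,  0.014]), 'grip_force': np.float64(0.0), 'width': np.float64(0.087)}
top [[391.9, 0.0, 255.9], [0.0, 391.9, 192.2], [0.0, 0.0, 1.0]] [[-0.004, 0.999, -0.053, 0.427], [-1.0, -0.004, -0.013, -0.019], [-0.013, 0.053, 0.999, 1.299], [0.0, 0.0, 0.0, 1.0]]
scene [[448.7, 0.0, 256.4], [0.0, 448.7, 192.4], [0.0, 0.0, 1.0]] [[-0.416, -0.777, 0.473, 1.006], [0.91, -0.359, 0.209, 0.207], [0.008, 0.517, 0.856, 0.992], [0.0, 0.0, 0.0, 1.0]]
```

View pics/top0.png

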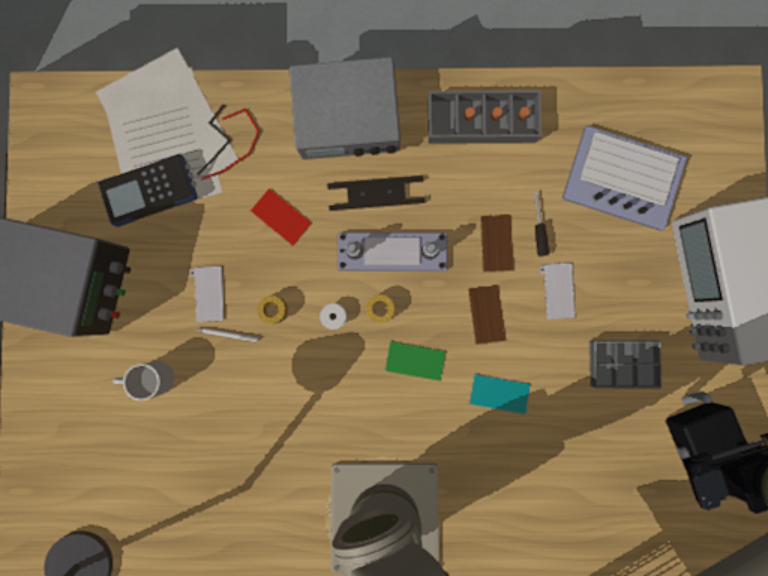

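View pics/scene0.png

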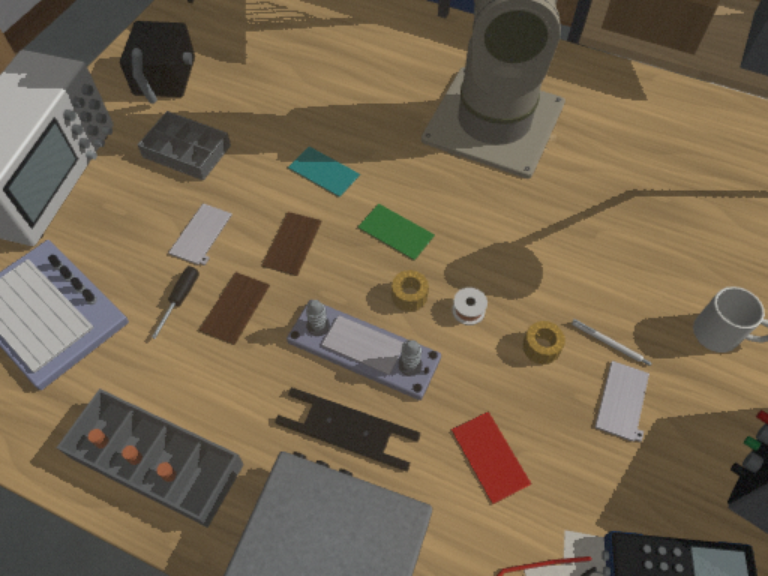

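Top view (display px): the loose plates are at (209,293) and (559,290), the brown sheets at (497,243) and (487,314). The stand is at (392,251), the strap at (377,192), and the nuts at (271,309) and (381,307). The red (281,217), green (416,360) and turquoise (500,393) pieces are look-alikes. The colours are unmistakable, so only the brown ones qualify as sheets.

```bash
cat > m.py <<'E'
from h import *
def comps(c,mask,minA=150):
    W=world(c); n,l,st,ce=cv2.connectedComponentsWithStats(mask.astype(np.uint8))
    for i in range(1,n):
        if st[i,4]<minA: continue
        p=W[l==i]; r=cv2.minAreaRect((p[:,:2]*1000).astype(np.float32))
        (cx,cy),(a,b),t=r
        if a<b: a,b,t=b,a,t+90
        yield st[i],(cx,cy),(a,b),(t+90)%180-90,np.median(p[:,2])*1000
E
python3 - <<'E'
from m import *
for n in("top",):
    c=dict(np.load(n+".npz")); W=world(c); im=c["image"]; hsv=cv2.cvtColor(im,cv2.COLOR_RGB2HSV).astype(int)
    for (x,y) in [(209,293),(559,290),(497,243),(487,314),(392,251),(377,192),(271,299),(400,240),(600,250)]:
        u,v=int(x/1.5),int(y/1.5); print((x,y),W[v,u].round(3),hsv[v,u])
    roi=(W[...,0]>.2)&(W[...,0]<.85)&(abs(W[...,1])<.6)
    z=W[...,2]
    m=roi&(z<.2)&(z>.0025)
    for r in comps(c,m): print(r[0],np.round(np.r_[r[1],r[2],r[3],r[4]],1))
E
```

```text
(209, 293) [0.488 0.387 0.001] [175   9 165]
(559, 290) [ 0.491 -0.384  0.006] [175   9 165]
(497, 243) [ 0.595 -0.252  0.003] [ 13 160  83]
(487, 314) [ 0.439 -0.226  0.004] [ 13 158  84]
(392, 251) [ 0.577 -0.019  0.024] [175   9 165]
(377, 192) [0.709 0.013 0.011] [15 58 44]
(271, 299) [0.473 0.243 0.036] [ 21 168 165]
(400, 240) [ 0.599 -0.036  0.029] [169  12 164]
(600, 250) [ 0.581 -0.48  -0.001] [ 18 116 158]
[ 193   77   75   33 1884] [812.6  83.9 248.7  75.1 -89.7  96.5]
[284  82  76  17 666] [ 829.7 -222.6  250.3   40.5   90.    27.6]
[ 374   85   67   70 3166] [ 742.7 -521.1  224.3  188.6   71.    26.7]
[  71   87  103   66 2677] [772.4 445.5 370.1 179.9 -71.4  37.9]
[213 117  72  28 979] [703.5  22.2 234.7  86.2 -87.2  11.7]
[164 126  43  38 523] [662.3 238.2 152.7  77.2  48.    4.9]
[355 128  12  43 225] [ 636.9 -347.8  143.7   35.     3.    20.6]
[319 141  23  42 534] [ 596.7 -248.2  137.    72.9   -0.6    4.8]
[ 223  152   79   33 1940] [576.1 -22.2 258.7 106.9  89.7  22.3]
[  50  157   38   65 1829] [505.9 575.3 206.1  49.4  -0.  114.1]
[356 175  28  40 636] [ 485.7 -383.7  128.6   87.8    6.9    5.8]
[126 176  25  40 634] [487.1 386.  131.   75.7   8.    5.9]
[310 189  30  43 540] [ 438.5 -226.   132.4   81.4    9.2    4.6]
[169 195  23  24 269] [450.5 246.5  71.9  71.7 -54.8  34.3]
[241 196  23  20 210] [452.2   9.9  63.5  59.2  36.   35. ]
[213 200  18  21 247] [435.5 114.4  61.9  56.9  52.4  30. ]
[127 218  46  11 153] [397.7 350.2 150.3  18.5  79.9   9.4]
[ 391  222   50   41 1171] [ 330.8 -516.7  147.7  129.4   88.2   12.3]
[255 227  42  29 565] [334.8 -65.8 134.7  91.5  89.8   4.6]
[ 74 240  45  27 726] [296.2 526.8 146.1  85.3 -85.5  42.4]
[309 248  45  29 535] [ 266.7 -248.7  137.2   73.3   79.6    4.6]
```

Emit:
step_arm([
  [0.657, 0.963, 0.05],
  [0.657, 0.963, 0.05],
  [0.657, 0.963, 0.05],
  [0.657, 0.963, 0.05],
  [0.657, 0.963, 0.05],
  [0.657, 0.963, 0.05],
  [0.657, 0.963, 0.05],
  [0.657, 0.963, 0.05],
  [0.657, 0.963, 0.05],
  [0.657, 0.963, 0.05],
  [0.657, 0.963, 0.05],
  [0.657, 0.963, 0.05],
], turn=[0.443, 0.443, 0.443, 0.443, 0.443, 0.443, 0.443, 0.443, 0.443, 0.443, 0.443, 0.443], grip=0)

```text
time: 1.3
ee_pos: [0.3806, -0.3069, 0.2377]
eef_rot: [0.892, 0.452, 0.0, 0.0]
ft_force: [0.2, -0.6, -0.2]
width: 0.0869
grip_force: 0.0
```

Emit:
step_arm([
  [0.657, 0.963, 0.05],
  [0.657, 0.963, 0.05],
  [0.657, 0.963, 0.05],
  [0.657, 0.963, 0.05],
  [0.657, 0.963, 0.05],
  [0.657, 0.963, 0.05],
  [0.657, 0.963, 0.05],
  [0.657, 0.963, 0.05],
  [0.657, 0.963, 0.05],
  [0.657, 0.963, 0.05],
  [0.657, 0.963, 0.05],
  [0.657, 0.963, 0.05],
], turn=[0.443, 0.443, 0.443, 0.443, 0.443, 0.443, 0.443, 0.443, 0.443, 0.443, 0.443, 0.443])

```text
time: 2.5
ee_pos: [0.577, -0.0177, 0.2527]
eef_rot: [0.705, 0.709, 0.0, -0.0]
ft_force: [0.9, -0.6, 0.4]
width: 0.0868
grip_force: 0.0
```

```bash
cat >> h.py <<'E'
def st():
    s=read_state(); q=s["eef_rot"]; from scipy.spatial.transform import Rotation as R
    y=R.from_quat(q).as_matrix()[:,1]
    print("t%.1f"%s["time"],s["ee_pos"].round(4),"close %.1f"%np.degrees(np.arctan2(y[1],y[0])),"w%.4f g%.1f"%(s["width"],s["grip_force"]),s["ft_force"].round(1),"q",s["joint_positions"].round(2))
E
python3 - <<'E'
from h import *
c=camera("wrist"); np.savez("w1",**c); save(c["image"],"w1.png",1.2); st()
print(c["mtx"].round(1).tolist(),np.linalg.inv(c["view"]).round(3).tolist())
E
```

```text
t2.5 [ 0.5784 -0.0126  0.2527] close 0.8 w0.0867 g0.0 [-2.1  2.6 -1.2] q [ 0.51  0.29 -0.69  1.51  0.18  1.41 -0.17]
[[330.0, 0.0, 257.5], [0.0, 330.0, 195.9], [0.0, 0.0, 1.0]] [[1.0, -0.006, -0.001, 0.577], [0.006, 0.959, 0.283, 0.06], [-0.001, -0.283, 0.959, 0.414], [0.0, 0.0, 0.0, 1.0]]
```

View pics/w1.png

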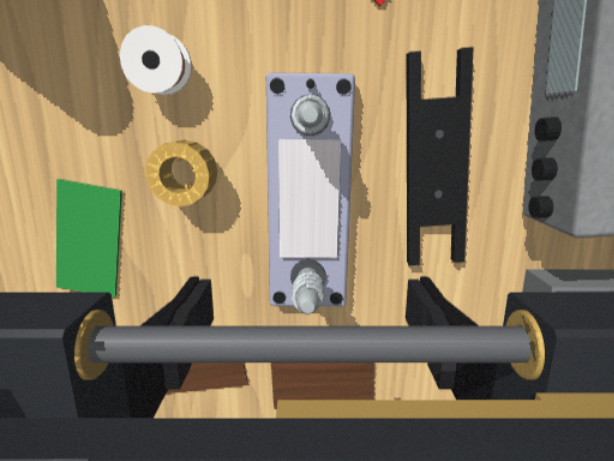

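Wrist view (1.2× px): the stand is at (308,190) with stud tips near (310,115) and (307,290). The strap is at (440,155), a nut at (181,173) and the reel at (150,60).

```bash
cat > seg.py <<'E'
from m import *
import sys
def hsv(c): return cv2.cvtColor(c["image"],cv2.COLOR_RGB2HSV).astype(int)
def flat(c,mask,z,minA=300,maxA=40000):
    """components of mask, projected on plane z (m) -> rectangle in mm"""
    K=c["mtx"]; M=np.linalg.inv(c["view"])
    n,l,s,_=cv2.connectedComponentsWithStats(cv2.morphologyEx(mask.astype(np.uint8),cv2.MORPH_OPEN,np.ones((3,3))))
    zz=world(c)[...,2]
    for i in range(1,n):
        if not minA<s[i,4]<maxA: continue
        v,u=np.nonzero(l==i)
        def proj(u,v):
            d=np.stack([(u-K[0,2])/K[0,0],-(v-K[1,2])/K[1,1],-np.ones(len(u))],-1)@M[:3,:3].T
            return (M[:3,3]+d*((z-M[2,3])/d[:,2])[:,None])[:,:2]*1000
        p=proj(u,v); (x,y),(a,b),t=cv2.minAreaRect(p.astype(np.float32))
        if a<b: a,b,t=b,a,t+90
        print("bbox",s[i,:4],"A",s[i,4],"cen %.1f %.1f size %.1f %.1f ang %.1f"%(x,y,a,b,(t+90)%180-90),"mean",p.mean(0).round(1),"z %.1f"%(1000*np.median(zz[l==i])))
E
python3 - <<'E'
from seg import *
c=dict(np.load("w1.npz")); h=hsv(c); W=world(c); S,V=h[...,1],h[...,2]
for x,y in [(308,190),(272,150),(440,155),(181,150),(310,115),(307,295),(210,380),(330,380)]: print((x,y),h[int(y/1.2),int(x/1.2)],W[int(y/1.2),int(x/1.2)].round(3))
inb=np.zeros(S.shape,bool); inb[:245]=1
print("plate");flat(c,inb&(S<25)&(V>140),.026)
print("lilac");flat(c,inb&(h[...,0]>108)&(h[...,0]<135)&(S>25),.020)
print("strap");flat(c,inb&(V<70)&(W[...,2]>.005)&(W[...,2]<.018),.012)
print("nut");flat(c,inb&(abs(W[...,2]-.036)<.008)&(h[...,0]>15)&(h[...,0]<30)&(S>100),.036)
print("stud");
for lo in(.06,.08,.09):
    m=inb&(W[...,2]>lo)&(W[...,2]<.11)&(abs(W[...,0]-.576)<.1)&(abs(W[...,1])<.2)
    n,l=cv2.connectedComponents(m.astype(np.uint8))
    for i in range(1,n):
        if (l==i).sum()>20: p=W[l==i]; print(lo,(l==i).sum(),((p.max(0)+p.min(0))/2).round(4),(np.ptp(p,0)).round(3))
E
```

```text
(308, 190) [160   3 223] [ 0.575 -0.008  0.025]
(272, 150) [117  29 199] [0.539 0.03  0.018]
(440, 155) [120  13  39] [0.707 0.025 0.01 ]
(181, 150) [ 20 142 201] [0.456 0.03  0.036]
(310, 115) [ 94  11 191] [0.577 0.063 0.093]
(307, 295) [105  11 188] [ 0.575 -0.092  0.088]
(210, 380) [ 11 137  99] [ 0.458 -0.245  0.003]
(330, 380) [ 12 136  94] [ 0.604 -0.243  0.004]
plate
bbox [100  21  59  57] A 2333 cen 436.3 107.9 size 63.0 55.2 ang -30.6 mean [436.  109.4] z 28.8
bbox [481  47  31 148] A 2732 cen 850.5 30.7 size 168.8 35.7 ang -77.4 mean [858.1  20.8] z 96.4
bbox [243  79  28  30] A 459 cen 573.2 67.2 size 33.4 24.6 ang 47.1 mean [572.9  67.2] z 88.2
bbox [232 115  52 100] A 4904 cen 576.1 -18.6 size 120.1 59.6 ang 89.7 mean [575.8 -16.6] z 24.8
bbox [243 223  25  22] A 395 cen 574.2 -104.6 size 30.7 28.7 ang 0.4 mean [ 574.4 -106.7] z 68.5
lilac
bbox [222  62  73 183] A 5360 cen 576.4 -11.6 size 221.3 82.0 ang 89.7 mean [575.7   8.6] z 18.8
strap
bbox [340  40  54 181] A 6760 cen 706.2 16.1 size 211.4 60.0 ang -85.6 mean [705.5  21.5] z 10.6
nut
bbox [121 117  55  55] A 1641 cen 452.0 8.3 size 62.0 60.5 ang 12.9 mean [451.6   8.7] z 34.9
stud
0.06 793 [0.5769 0.0632 0.0818] [0.03  0.031 0.027]
0.06 293 [ 0.5756 -0.0934  0.0738] [0.03  0.016 0.027]
0.08 361 [0.5769 0.0632 0.0898] [0.019 0.019 0.011]
0.08 34 [ 0.5757 -0.0919  0.0837] [0.013 0.003 0.007]
0.09 268 [0.5778 0.0632 0.0927] [0.017 0.017 0.005]
```

Emit:
step_arm([
  [-0.25, -0.98, 0],
  [-0.25, -0.98, 0],
  [-0.25, -0.98, 0],
  [-0.25, -0.98, 0],
  [-0.25, -0.98, 0],
  [-0.25, -0.98, 0],
  [-0.25, -0.98, 0],
  [-0.25, -0.98, 0],
  [-0.25, -0.98, 0],
], turn=[-0.935, -0.935, -0.935, -0.935, -0.935, -0.935, -0.935, -0.935, -0.935])

```text
time: 3.45
ee_pos: [0.5203, -0.2404, 0.2526]
eef_rot: [0.961, 0.276, 0.0, -0.0]
ft_force: [0.8, -0.0, -0.9]
width: 0.087
grip_force: 0.0
```

Emit:
step_arm([
  [0, 0, 0],
  [0, 0, 0],
  [0, 0, 0],
  [0, 0, 0],
  [0, 0, 0],
  [0, 0, 0],
  [0, 0, 0],
  [0, 0, 0],
], turn=[-0.935, -0.935, -0.935, -0.935, -0.935, 0, 0, 0])

```text
time: 4.25
ee_pos: [0.5203, -0.2402, 0.2526]
eef_rot: [1.0, 0.002, -0.0, -0.0]
ft_force: [-0.2, 0.7, -0.1]
width: 0.0871
grip_force: 0.0
```

```bash
python3 - <<'E'
from seg import *
st(); c=camera("wrist"); np.savez("w2",**c); save(c["image"],"w2.png",1.2)
h=hsv(c); W=world(c); H,S,V=[h[...,i] for i in range(3)]
print("sheets");flat(c,(H<16)&(S>125)&(V<140)&(W[...,2]<.02),.004)
print("plates");flat(c,(S<25)&(V>140)&(W[...,2]<.02),.006)
E
```

```text
t4.2 [ 0.5203 -0.2402  0.2526] close -89.8 w0.0871 g0.0 [-0.2  0.7 -0.1] q [ 0.67  0.23 -0.38  1.54  0.09  1.39 -1.28]
sheets
bbox [237  45  57 109] A 5534 cen 594.6 -250.7 size 122.3 64.3 ang 2.0 mean [ 596.7 -251.2] z 2.8
bbox [216 178  60  90] A 3998 cen 437.8 -227.3 size 122.9 65.0 ang 7.3 mean [ 439.5 -227.5] z 3.0
plates
bbox [341 140  58  92] A 4312 cen 489.3 -380.8 size 119.1 70.0 ang 2.3 mean [ 493.  -384.9] z 5.1
```

View pics/w2.png

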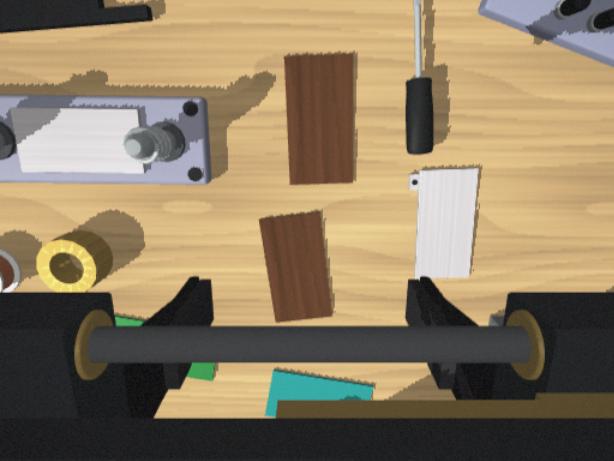

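The crop shows two whole brown sheets at (320,118) and (297,266). The plate with its clip tab is at (447,222), and the green and turquoise look-alikes are clearly different. Picking the far sheet first.

Emit:
step_arm([
  [0.743, -0.105, -1],
  [0.743, -0.105, -1],
  [0.743, -0.105, -1],
  [0.743, -0.105, -1],
  [0, 0, -1],
  [0, 0, -1],
  [0, 0, -1],
  [0, 0, -1],
  [0, 0, -1],
  [0, 0, -0.34],
  [0, 0, -0.34],
  [0, 0, -0.34],
], turn=[0.0725, 0.0725, 0.0725, 0.0725, 0, 0, 0, 0, 0, 0, 0, 0])

```text
time: 5.5
ee_pos: [0.5952, -0.2514, 0.0026]
eef_rot: [1.0, 0.018, 0.001, 0.0]
ft_force: [-0.3, 0.0, -0.3]
width: 0.0871
grip_force: 0.0
```

Emit:
step_arm([
  [0, 0, 0],
  [0, 0, 0],
  [0, 0, 0],
  [0, 0, 0],
  [0, 0, 0],
  [0, 0, 0],
  [0, 0, 0],
  [0, 0, 0],
], turn=[0, 0, 0, 0, 0, 0, 0, 0], grip=1, newtons=25)

```text
time: 6.3
ee_pos: [0.5949, -0.2512, 0.0028]
eef_rot: [1.0, 0.018, 0.001, 0.0]
ft_force: [-2.0, -0.3, 5.6]
width: 0.0645
grip_force: 25.0
```

Emit:
step_arm([
  [0, 0, 0.2],
  [0, 0, 0.4],
  [0, 0, 0.7],
  [0, 0, 0.7],
  [0, 0, 0.7],
  [0, 0, 0.7],
  [0, 0, 0.6],
], turn=[0, 0, 0, 0, 0, 0, 0])

```text
time: 7.0
ee_pos: [0.595, -0.2512, 0.1048]
eef_rot: [1.0, 0.018, 0.001, 0.0]
ft_force: [1.3, 0.4, -0.4]
width: 0.0646
grip_force: 25.0
```

```bash
python3 - <<'E'
from seg import *
st(); c=camera("scene"); np.savez("s1",**c); save(c["image"][90:260,90:330],"s1.png",2.4)
E
```

```text
t7.0 [ 0.595  -0.2512  0.1048] close -88.0 w0.0646 g25.0 [ 1.3  0.4 -0.4] q [ 0.61  0.49 -0.37  1.53  0.18  1.16 -1.33]
```

View pics/s1.png

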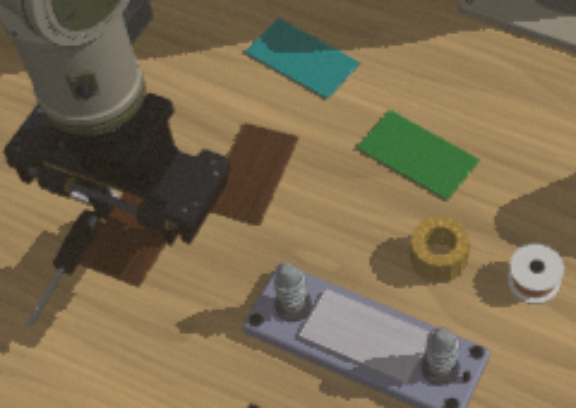

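Grip width holds at 64.6 mm with 25 N while lifted, so the sheet is held. In the picture the gripper is at (120,180) and the stand at (365,340). Carrying it over the seat.

Emit:
step_arm([
  [-0.0582, 0.7157, 0.35],
  [-0.0582, 0.7157, 0.35],
  [-0.0582, 0.7157, 0.35],
  [-0.0582, 0.7157, 0.35],
  [-0.0582, 0.7157, 0],
  [-0.0582, 0.7157, 0],
  [-0.0582, 0.7157, 0],
  [-0.0582, 0.7157, 0],
  [-0.0582, 0.7157, 0],
  [-0.0582, 0.7157, 0],
  [-0.0582, 0.7157, 0],
  [-0.0582, 0.7157, 0],
], turn=[0.9812, 0.9812, 0.9812, 0.9812, 0.9812, 0.9812, 0.9812, 0.9812, 0.9812, 0.9812, 0.9812, 0.9812])

```text
time: 8.25
ee_pos: [0.5769, -0.0357, 0.1374]
eef_rot: [0.747, 0.664, 0.0, 0.0]
ft_force: [-0.2, -0.1, -0.4]
width: 0.0645
grip_force: 25.0
```

Emit:
step_arm([
  [-0.0582, 0.7157, 0],
  [0, 0, 0],
  [0, 0, 0],
  [0, 0, 0],
  [0, 0, 0],
], turn=[0.9812, 0, 0, 0, 0])

```text
time: 8.75
ee_pos: [0.5756, -0.0197, 0.1371]
eef_rot: [0.71, 0.704, -0.0, 0.0]
ft_force: [-0.1, -0.3, -0.1]
width: 0.0646
grip_force: 25.0
```

```bash
python3 - <<'E'
from seg import *
st(); c=camera("wrist"); np.savez("w3",**c); save(c["image"],"w3.png",1.2)
E
```

```text
t8.8 [ 0.5756 -0.0197  0.1371] close -0.4 w0.0646 g25.0 [-0.1 -0.3 -0.1] q [ 0.56  0.38 -0.74  1.67  0.27  1.19 -0.25]
```

View pics/w3.png

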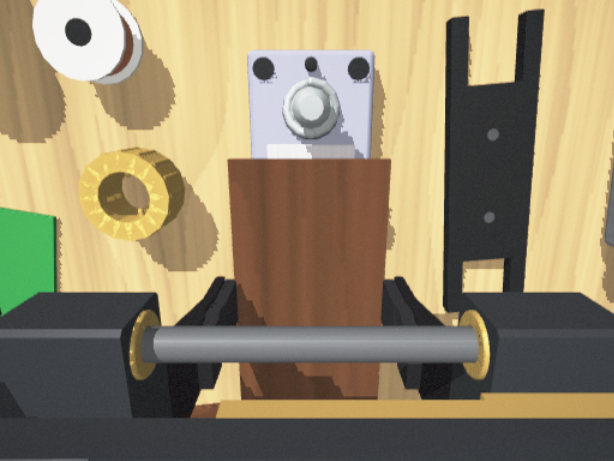

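The sheet is held squarely; its far edge runs from (228,158) to (390,158). Measuring that edge.

```bash
cat > held.py <<'E'
from seg import *
def held(c,mask,ncol=(0,512)):
    """held part: far edge & side edges from depth"""
    W=world(c); n,l,s,_=cv2.connectedComponentsWithStats(mask.astype(np.uint8)); i=1+np.argmax(s[1:,4])
    p=W[l==i]; z=np.median(p[:,2])
    A=np.c_[p[:,:2],np.ones(len(p))]; k=np.linalg.lstsq(A,p[:,2],rcond=None)[0]
    print("bbox",s[i,:4],"z %.4f slope %.3f %.3f"%(z,k[0],k[1]))
    v,u=np.nonzero(l==i); K=c["mtx"]; M=np.linalg.inv(c["view"])
    d=np.stack([(u-K[0,2])/K[0,0],-(v-K[1,2])/K[1,1],-np.ones(len(u))],-1)@M[:3,:3].T
    q=(M[:3,3]+d*((z-M[2,3])/d[:,2])[:,None])*1000
    print("x %.1f..%.1f y %.1f..%.1f"%(q[:,0].min(),q[:,0].max(),q[:,1].min(),q[:,1].max()))
    return q
E
python3 - <<'E'
from held import *
c=dict(np.load("w3.npz")); h=hsv(c); W=world(c)
m=(h[...,0]<16)&(h[...,1]>110)&(W[...,2]>.1); m[230:]=0
q=held(c,m)
for y0 in (0,20,35):
    s=q[abs(q[:,1]-y0)<2]; print(y0,s[:,0].min(),s[:,0].max())
E
```

```text
bbox [190 132 136  98] z 0.1371 slope -0.001 0.133
x 542.8..608.8 y -8.2..42.3
0 542.8387835150401 608.5919478979663
20 543.0351869680983 608.6716673813398
35 543.0628974432581 608.5341307193642
```

Emit:
step_arm([
  [0.01, 0.04, -0.7],
  [0, 0, -0.7],
  [0, 0, -0.7],
  [0, 0, -0.7],
  [0, 0, -0.7],
  [0, 0, -0.4],
  [0, 0, -0.2],
  [0, 0, -0.1],
  [0, 0, -0.06],
  [0, 0, 0],
  [0, 0, 0],
], turn=[0.05, 0, 0, 0, 0, 0, 0, 0, 0, 0, 0])

```text
time: 9.9
ee_pos: [0.5761, -0.0175, 0.0311]
eef_rot: [0.707, 0.708, 0.0, 0.0]
ft_force: [-0.8, -1.1, -0.1]
width: 0.0643
grip_force: 25.0
```

Emit:
step_arm([
  [0, 0, 0],
  [0, 0, 0],
  [0, 0, 0],
  [0, 0, 0],
  [0, 0, 0],
  [0, 0, 0.3],
  [0, 0, 0.8],
  [0, 0, 1],
  [0, 0, 1],
  [0, 0, 1],
  [0, 0, 1],
], turn=[0, 0, 0, 0, 0, 0, 0, 0, 0, 0, 0], grip=0)

```text
time: 11.0
ee_pos: [0.5757, -0.0173, 0.1597]
eef_rot: [0.706, 0.708, 0.0, 0.0]
ft_force: [0.2, 0.1, 0.0]
width: 0.087
grip_force: 0.0
```

Emit:
step_arm([
  [0, 0, 1],
  [0, 0, 1],
  [0, 0, 1],
  [0, 0, 0.7],
  [0, 0, 0],
], turn=[0, 0, 0, 0, 0])

```text
time: 11.5
ee_pos: [0.5769, -0.0171, 0.2536]
eef_rot: [0.706, 0.708, 0.001, 0.002]
ft_force: [0.9, 0.4, 0.1]
width: 0.0869
grip_force: 0.0
```

```bash
cat > look.py <<'E'
from held import *
def look(tag,zs=(.030,.036)):
    st(); c=camera("wrist"); np.savez(tag,**c); save(c["image"],tag+".png",1.2)
    h=hsv(c); W=world(c); H,S,V=[h[...,i] for i in range(3)]; Z=W[...,2]
    inb=np.zeros(S.shape,bool); inb[:250]=1
    print("brown");flat(c,inb&((H<16)|(H>172))&(S>110)&(V<150),zs[0])
    print("alu");flat(c,inb&(S<25)&(V>140),zs[1])
    print("black");flat(c,inb&(V<70)&(Z>.004)&(Z<.08),.012,1500)
    print("nut");flat(c,inb&(abs(Z-.036)<.008)&(H>15)&(H<30)&(S>100),.036,800)
    return c
E
python3 -c "
from look import *
look('w4')"
```

```text
t11.5 [ 0.5769 -0.0171  0.2536] close 0.1 w0.0869 g0.0 [0.9 0.4 0.1] q [ 0.58  0.29 -0.76  1.52  0.21  1.41 -0.2 ]
brown
bbox [228 114  57 102] A 5435 cen 575.7 -17.4 size 121.4 64.8 ang -89.8 mean [575.3 -16.1] z 28.9
alu
bbox [478   0  34 194] A 4353 cen 839.0 53.2 size 209.5 38.7 ang -77.5 mean [847.6  42. ] z 96.3
bbox [99 22 59 57] A 2345 cen 440.5 108.1 size 61.2 53.7 ang -7.6 mean [439.7 108.1] z 28.9
bbox [242  79  30  31] A 502 cen 574.3 66.9 size 34.2 25.0 ang 37.4 mean [574.1  66.8] z 79.6
bbox [243 223  26  27] A 511 cen 575.4 -103.8 size 34.9 31.4 ang -89.9 mean [ 574.4 -105.7] z 72.5
black
bbox [338  40  54 181] A 6712 cen 705.8 16.0 size 211.1 60.9 ang -85.4 mean [705.4  21.6] z 10.6
nut
bbox [121 118  55  54] A 1636 cen 452.3 8.3 size 61.3 60.9 ang -6.5 mean [451.6   8.8] z 34.9
```

Emit:
step_arm([
  [-0.267, -0.96, 0],
  [-0.267, -0.96, 0],
  [-0.267, -0.96, 0],
  [-0.267, -0.96, 0],
  [-0.267, -0.96, 0],
  [-0.267, -0.96, 0],
  [-0.267, -0.96, 0],
  [-0.267, -0.96, 0],
  [-0.267, -0.96, 0],
  [-0.267, -0.96, 0],
  [-0.267, -0.96, 0],
  [-0.267, -0.96, 0],
], turn=[-0.873, -0.873, -0.873, -0.873, -0.873, -0.873, -0.873, -0.873, -0.873, -0.873, -0.873, -0.873])

```text
time: 12.75
ee_pos: [0.4948, -0.3062, 0.2493]
eef_rot: [0.988, 0.155, -0.001, -0.001]
ft_force: [1.1, -0.3, -0.8]
width: 0.0869
grip_force: 0.0
```

Emit:
step_arm([
  [-0.267, -0.96, 0],
  [-0.267, -0.96, 0],
  [-0.267, -0.96, 0],
  [0, 0, 0],
  [0, 0, 0],
  [0, 0, 0],
], turn=[-0.873, -0.873, -0.873, 0, 0, 0])

```text
time: 13.35
ee_pos: [0.476, -0.3763, 0.25]
eef_rot: [1.0, 0.002, -0.0, -0.0]
ft_force: [-0.3, -0.8, -0.2]
width: 0.0874
grip_force: 0.0
```

```bash
cat > plate.py <<'E'
from held import *
def plate(tag,zp=.006):
    """fit plate body: erode away the tab with an opening, then rectangle"""
    st(); c=camera("wrist"); np.savez(tag,**c); save(c["image"],tag+".png",1.2)
    h=hsv(c); W=world(c); H,S,V=[h[...,i] for i in range(3)]
    m=((S<25)&(V>130)&(abs(W[...,2]-zp)<.006)).astype(np.uint8); m[260:]=0
    flat(c,m,zp,1500)
    flat(c,cv2.morphologyEx(m,cv2.MORPH_OPEN,np.ones((17,17))),zp,1500)
E
python3 -c "
from plate import *
plate('w5')"
```

```text
t13.3 [ 0.476  -0.3763  0.25  ] close -89.8 w0.0874 g0.0 [-0.3 -0.8 -0.2] q [ 0.89  0.3  -0.37  1.45  0.11  1.4  -1.05]
bbox [231 102  59  98] A 4700 cen 489.0 -381.4 size 118.9 68.9 ang 2.2 mean [ 492.6 -385.7] z 4.9
bbox [242 103  48  96] A 3442 cen 489.7 -386.6 size 117.3 58.2 ang 0.3 mean [ 494.3 -386.3] z 4.9
```

```bash
cat >> plate.py <<'E'
def edges(tag,zp,axis=0):
    """rows (axis 0: image rows) -> per-row left/right edge line in world mm"""
    c=dict(np.load(tag+".npz")); h=hsv(c); W=world(c)
    m=((h[...,1]<25)&(h[...,2]>130)&(abs(W[...,2]-zp)<.006)).astype(np.uint8); m[260:]=0
    m=cv2.morphologyEx(m,cv2.MORPH_OPEN,np.ones((3,3)))
    n,l,s,_=cv2.connectedComponentsWithStats(m); i=1+np.argmax(s[1:,4]); l=l==i
    K=c["mtx"]; M=np.linalg.inv(c["view"])
    def P(u,v):
        d=np.stack([(u-K[0,2])/K[0,0],-(v-K[1,2])/K[1,1],-np.ones(len(u))],-1)@M[:3,:3].T
        return (M[:3,3]+d*((zp-M[2,3])/d[:,2])[:,None])[:,:2]*1000
    def show(n,p):
        vx,vy,x,y=cv2.fitLine(p.astype(np.float32),cv2.DIST_HUBER,0,.01,.01).ravel(); print(n,"pt %.1f %.1f ang %.2f"%(x,y,(np.degrees(np.arctan2(vy,vx))+90)%180-90))
    r=np.nonzero(l.any(1))[0]; r=r[5:-5]
    a=np.array([l[k].argmax() for k in r]); b=np.array([511-l[k][::-1].argmax() for k in r])
    show("L",P(a-.5,r)); show("R",P(b+.5,r))
    q=np.nonzero(l.any(0))[0]; mid=(a.mean()+b.mean())/2; q=q[abs(q-mid)<20]
    a=np.array([l[:,k].argmax() for k in q]); b=np.array([383-l[:,k][::-1].argmax() for k in q])
    show("T",P(q,a-.5)); show("B",P(q,b+.5))
E
python3 -c "
from plate import *
edges('w5',.006)"
```

```text
L pt 478.1 -357.3 ang 2.92
R pt 486.5 -416.2 ang 1.84
T pt 548.6 -386.4 ang -87.94
B pt 429.4 -380.1 ang -87.63
```

Emit:
step_arm([
  [0.13, -0.1, -1],
  [0.13, -0.1, -1],
  [0.13, -0.1, -1],
  [0.13, -0.1, -1],
  [0, 0, -1],
  [0, 0, -1],
  [0, 0, -1],
  [0, 0, -1],
  [0, 0, -1],
  [0, 0, -0.4],
  [0, 0, -0.3],
  [0, 0, -0.22],
], turn=[0.07, 0.07, 0.07, 0.07, 0, 0, 0, 0, 0, 0, 0, 0])

```text
time: 14.6
ee_pos: [0.4893, -0.3874, 0.0029]
eef_rot: [1.0, 0.018, 0.0, 0.0]
ft_force: [-0.1, -1.2, -0.1]
width: 0.0872
grip_force: 0.0
```

Emit:
step_arm([
  [0, 0, 0],
  [0, 0, 0],
  [0, 0, 0],
  [0, 0, 0],
  [0, 0, 0],
  [0, 0, 0],
  [0, 0, 0],
], turn=[0, 0, 0, 0, 0, 0, 0], grip=1, newtons=40)

```text
time: 15.3
ee_pos: [0.4889, -0.3875, 0.003]
eef_rot: [1.0, 0.017, 0.0, 0.0]
ft_force: [-1.2, 1.7, 5.2]
width: 0.0588
grip_force: 40.0
```

Emit:
step_arm([
  [0, 0, 0.3],
  [0, 0, 0.7],
  [0, 0, 1],
  [0, 0, 1],
  [0, 0, 1],
  [0, 0, 1],
  [0, 0, 0.6],
  [0, 0, 0],
], turn=[0, 0, 0, 0, 0, 0, 0, 0])

```text
time: 16.1
ee_pos: [0.4896, -0.3881, 0.1448]
eef_rot: [1.0, 0.017, 0.001, 0.001]
ft_force: [0.6, -0.5, -0.9]
width: 0.0587
grip_force: 40.0
```

Emit:
step_arm([
  [0.2175, 0.9225, 0],
  [0.2175, 0.9225, 0],
  [0.2175, 0.9225, 0],
  [0.2175, 0.9225, 0],
  [0.2175, 0.9225, 0],
  [0.2175, 0.9225, 0],
  [0.2175, 0.9225, 0],
  [0.2175, 0.9225, 0],
  [0.2175, 0.9225, 0],
  [0.2175, 0.9225, 0],
  [0.2175, 0.9225, 0],
  [0.2175, 0.9225, 0],
], turn=[0.797, 0.797, 0.797, 0.797, 0.797, 0.797, 0.797, 0.797, 0.797, 0.797, 0.797, 0.797])

```text
time: 17.3
ee_pos: [0.5533, -0.1097, 0.141]
eef_rot: [0.829, 0.559, -0.001, -0.001]
ft_force: [0.6, -0.1, -0.9]
width: 0.0584
grip_force: 40.0
```

Emit:
step_arm([
  [0.2175, 0.9225, 0],
  [0.2175, 0.9225, 0],
  [0.2175, 0.9225, 0],
  [0.2175, 0.9225, 0],
  [0, 0, 0],
  [0, 0, 0],
  [0, 0, 0],
  [0, 0, 0],
  [0, 0, 0],
], turn=[0.797, 0.797, 0.797, 0.797, 0, 0, 0, 0, 0])

```text
time: 18.2
ee_pos: [0.5756, -0.0193, 0.1424]
eef_rot: [0.71, 0.704, -0.0, 0.0]
ft_force: [0.1, -0.7, -1.5]
width: 0.0586
grip_force: 40.0
```

```bash
cat >> held.py <<'E'
def heldlook(tag,kind,zmin=.1):
    st(); c=camera("wrist"); np.savez(tag,**c); save(c["image"],tag+".png",1.2)
    h=hsv(c); W=world(c); H,S,V=[h[...,i] for i in range(3)]
    m={"brown":(H<16)&(S>110),"alu":(S<30)&(V>120),"black":(V<80)}[kind]&(W[...,2]>zmin)&(W[...,2]<.2); m[228:]=0
    q=held(c,cv2.morphologyEx(m.astype(np.uint8),cv2.MORPH_OPEN,np.ones((3,3))))
    for y0 in (-5,5,15,25,35):
        s=q[abs(q[:,1]-y0)<2]
        if len(s): print(y0,(s[:,0].min()).round(1),(s[:,0].max()).round(1),"c",((s[:,0].min()+s[:,0].max())/2).round(1))
E
python3 -c "
from held import *
heldlook('w6','alu')"
```

```text
t18.2 [ 0.5756 -0.0193  0.1424] close -0.4 w0.0586 g40.0 [ 0.1 -0.7 -1.5] q [ 0.59  0.39 -0.77  1.66  0.28  1.21 -0.26]
bbox [175 136 145  92] z 0.1442 slope -0.002 -0.003
x 535.8..605.5 y -6.1..40.9
-5 545.9 605.0 c 575.5
5 545.9 605.5 c 575.7
15 546.0 605.5 c 575.8
25 535.8 605.2 c 570.5
35 536.0 605.3 c 570.6
```

View pics/w6.png

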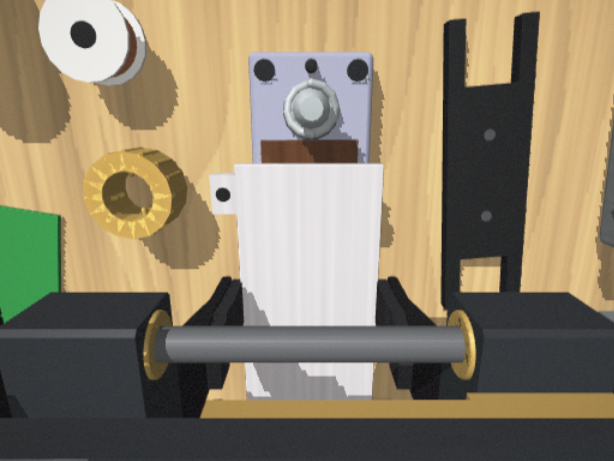

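The plate is level and square, with its tab at (222,194) to the side. Lowering it.

Emit:
step_arm([
  [0.016, 0.02, -0.7],
  [0, 0, -0.7],
  [0, 0, -0.7],
  [0, 0, -0.7],
  [0, 0, -0.7],
  [0, 0, -0.4],
  [0, 0, -0.25],
  [0, 0, -0.13],
  [0, 0, -0.07],
  [0, 0, 0],
  [0, 0, 0],
], turn=[0.04, 0, 0, 0, 0, 0, 0, 0, 0, 0, 0])

```text
time: 19.35
ee_pos: [0.5764, -0.0179, 0.0344]
eef_rot: [0.708, 0.707, 0.0, 0.0]
ft_force: [-0.2, 0.3, -1.2]
width: 0.059
grip_force: 40.0
```

Emit:
step_arm([
  [0, 0, 0],
  [0, 0, 0],
  [0, 0, 0],
  [0, 0, 0],
  [0, 0, 0],
  [0, 0, 0.3],
  [0, 0, 0.8],
  [0, 0, 1],
  [0, 0, 1],
  [0, 0, 1],
  [0, 0, 1],
], turn=[0, 0, 0, 0, 0, 0, 0, 0, 0, 0, 0], grip=0)

```text
time: 20.45
ee_pos: [0.576, -0.0178, 0.163]
eef_rot: [0.707, 0.707, 0.0, 0.0]
ft_force: [0.4, -0.3, -0.5]
width: 0.0875
grip_force: 0.0
```

Emit:
step_arm([
  [0, 0, 1],
  [0, 0, 1],
  [0, 0, 1],
  [0, 0, 0.6],
  [0, 0, 0],
], turn=[0, 0, 0, 0, 0])

```text
time: 20.95
ee_pos: [0.577, -0.0177, 0.2536]
eef_rot: [0.708, 0.707, 0.001, 0.001]
ft_force: [-1.0, -1.0, 0.3]
width: 0.0873
grip_force: 0.0
```

```bash
python3 -c "
from look import *
look('w7',(.03,.036))"
```

```text
t20.9 [ 0.577  -0.0177  0.2536] close -0.1 w0.0873 g0.0 [-1.  -1.   0.3] q [ 0.61  0.3  -0.8   1.52  0.22  1.41 -0.21]
brown
alu
bbox [99 22 59 57] A 2313 cen 440.6 108.0 size 61.0 53.6 ang -7.7 mean [439.5 108.2] z 28.9
bbox [492  69  20  47] A 502 cen 845.1 65.2 size 50.8 20.5 ang -77.7 mean [847.3  67.1] z 96.5
bbox [242  78  28  31] A 453 cen 573.3 66.8 size 32.7 24.0 ang 46.8 mean [573.1  66.9] z 87.9
bbox [221 115  62 102] A 5043 cen 571.2 -18.1 size 120.1 68.6 ang -89.5 mean [574.5 -16.7] z 34.9
bbox [480 115  32  77] A 1432 cen 852.2 -3.7 size 90.1 36.1 ang -77.7 mean [856.4  -7. ] z 96.5
bbox [243 223  26  27] A 502 cen 575.0 -104.4 size 34.9 31.4 ang 89.9 mean [ 573.9 -106. ] z 72.3
black
bbox [338  39  54 181] A 6759 cen 705.7 16.1 size 211.4 60.9 ang -85.5 mean [705.5  21.6] z 10.6
nut
bbox [121 118  54  54] A 1626 cen 451.6 8.3 size 60.8 60.6 ang 85.9 mean [451.6   8.7] z 34.9
```

Emit:
step_arm([
  [-0.5, -0.7, 0],
  [-0.5, -0.7, 0],
  [-0.5, -0.7, 0],
  [-0.5, -0.7, 0],
  [-0.5, -0.7, 0],
  [-0.5, -0.7, 0],
  [-0.5, -0.7, 0],
  [-0.5, -0.7, 0],
  [-0.5, -0.7, 0],
  [-0.5, -0.7, 0],
  [-0.5, -0.7, 0],
  [-0.5, -0.7, 0],
], turn=[-1, -1, -1, -1, -1, -1, -1, -1, -1, -1, -1, -1])

```text
time: 22.2
ee_pos: [0.4248, -0.2285, 0.2498]
eef_rot: [0.998, 0.062, -0.001, -0.001]
ft_force: [-0.0, 0.5, 0.1]
width: 0.0872
grip_force: 0.0
```

Emit:
step_arm([
  [0, 0, 0],
  [0, 0, 0],
  [0, 0, 0],
], turn=[0, 0, 0])

```text
time: 22.5
ee_pos: [0.4263, -0.227, 0.2507]
eef_rot: [0.998, 0.066, -0.0, -0.0]
ft_force: [0.7, 0.5, -0.1]
width: 0.0871
grip_force: 0.0
```

```bash
python3 -c "
from look import *
look('w8',(.004,.006))"
```

```text
t22.5 [ 0.4263 -0.227   0.2507] close -82.4 w0.0871 g0.0 [ 0.7  0.5 -0.1] q [ 0.91  0.03 -0.52  1.76  0.02  1.36 -1.05]
brown
bbox [232 103  55  99] A 5214 cen 437.5 -227.1 size 122.5 65.4 ang 7.3 mean [ 440.  -226.7] z 2.9
alu
bbox [ 14   0 140  38] A 3876 cen 561.3 -15.7 size 155.0 36.8 ang -82.4 mean [563.9 -10.3] z 34.6
black
nut
bbox [25 91 58 56] A 1869 cen 451.0 4.8 size 63.2 59.6 ang -82.4 mean [451.6   5.1] z 34.5
```

Emit:
step_arm([
  [0.112, 0, -1],
  [0.112, 0, -1],
  [0.112, 0, -1],
  [0.112, 0, -1],
  [0, 0, -1],
  [0, 0, -1],
  [0, 0, -1],
  [0, 0, -1],
  [0, 0, -1],
  [0, 0, -0.4],
  [0, 0, -0.3],
  [0, 0, -0.28],
], turn=[-0.04, 0, 0, 0, 0, 0, 0, 0, 0, 0, 0, 0])

```text
time: 23.75
ee_pos: [0.438, -0.2279, 0.0021]
eef_rot: [0.998, 0.063, 0.001, 0.0]
ft_force: [-0.5, 0.5, 0.7]
width: 0.0869
grip_force: 0.0
```

Emit:
step_arm([
  [0, 0, 0],
  [0, 0, 0],
  [0, 0, 0],
  [0, 0, 0],
  [0, 0, 0],
  [0, 0, 0],
  [0, 0, 0],
], turn=[0, 0, 0, 0, 0, 0, 0], grip=1, newtons=30)

```text
time: 24.45
ee_pos: [0.4377, -0.2282, 0.0023]
eef_rot: [0.998, 0.062, 0.0, 0.0]
ft_force: [-1.4, 0.6, 6.0]
width: 0.0646
grip_force: 30.0
```

Emit:
step_arm([
  [0, 0, 0.3],
  [0, 0, 0.7],
  [0, 0, 1],
  [0, 0, 1],
  [0, 0, 1],
  [0, 0, 1],
  [0, 0, 0.6],
  [0, 0, 0],
], turn=[0, 0, 0, 0, 0, 0, 0, 0])

```text
time: 25.25
ee_pos: [0.4383, -0.2284, 0.1441]
eef_rot: [0.998, 0.062, 0.001, 0.001]
ft_force: [0.1, 0.3, -0.7]
width: 0.0642
grip_force: 30.0
```

Emit:
step_arm([
  [0.46, 0.699, 0],
  [0.46, 0.699, 0],
  [0.46, 0.699, 0],
  [0.46, 0.699, 0],
  [0.46, 0.699, 0],
  [0.46, 0.699, 0],
  [0.46, 0.699, 0],
  [0.46, 0.699, 0],
  [0.46, 0.699, 0],
  [0.46, 0.699, 0],
  [0.46, 0.699, 0],
  [0.46, 0.699, 0],
], turn=[1, 1, 1, 1, 1, 1, 1, 1, 1, 1, 1, 1])

```text
time: 26.45
ee_pos: [0.5751, -0.0175, 0.1407]
eef_rot: [0.707, 0.707, -0.0, -0.001]
ft_force: [0.6, 0.8, -0.2]
width: 0.0645
grip_force: 30.0
```

Emit:
step_arm([
  [0, 0, 0],
  [0, 0, 0],
  [0, 0, 0],
  [0, 0, 0],
], turn=[0, 0, 0, 0])

```text
time: 26.85
ee_pos: [0.5749, -0.0194, 0.1416]
eef_rot: [0.71, 0.704, -0.0, 0.0]
ft_force: [0.6, 0.1, -0.2]
width: 0.0645
grip_force: 30.0
```

```bash
python3 -c "
from held import *
heldlook('w9','brown')"
```

```text
t26.9 [ 0.5749 -0.0194  0.1416] close -0.5 w0.0645 g30.0 [ 0.6  0.1 -0.2] q [ 0.62  0.4  -0.82  1.66  0.31  1.21 -0.28]
bbox [190 133 136  95] z 0.1419 slope -0.003 -0.001
x 542.1..608.0 y -6.7..42.2
-5 542.4 607.7 c 575.0
5 542.2 607.7 c 575.0
15 542.2 607.8 c 575.0
25 542.3 607.8 c 575.0
35 542.3 607.8 c 575.1
```

Emit:
step_arm([
  [0.036, 0.055, -0.7],
  [0, 0, -0.7],
  [0, 0, -0.7],
  [0, 0, -0.7],
  [0, 0, -0.6],
  [0, 0, -0.3],
  [0, 0, -0.2],
  [0, 0, -0.13],
  [0, 0, -0.07],
  [0, 0, 0],
  [0, 0, 0],
], turn=[0.05, 0, 0, 0, 0, 0, 0, 0, 0, 0, 0])

```text
time: 28.0
ee_pos: [0.5765, -0.0169, 0.0398]
eef_rot: [0.707, 0.707, 0.0, 0.0]
ft_force: [-0.2, 0.1, -1.2]
width: 0.0641
grip_force: 30.0
```

Emit:
step_arm([
  [0, 0, 0],
  [0, 0, 0],
  [0, 0, 0],
  [0, 0, 0],
  [0, 0, 0],
  [0, 0, 0.3],
  [0, 0, 0.8],
  [0, 0, 1],
  [0, 0, 1],
  [0, 0, 1],
  [0, 0, 1],
], turn=[0, 0, 0, 0, 0, 0, 0, 0, 0, 0, 0], grip=0)

```text
time: 29.1
ee_pos: [0.5761, -0.0167, 0.1685]
eef_rot: [0.707, 0.707, 0.0, 0.0]
ft_force: [0.2, 0.1, 0.8]
width: 0.0873
grip_force: 0.0
```

Emit:
step_arm([
  [0, 0, 1],
  [0, 0, 1],
  [0, 0, 1],
  [0, 0, 0.6],
  [0, 0, 0],
], turn=[0, 0, 0, 0, 0])

```text
time: 29.6
ee_pos: [0.577, -0.0166, 0.259]
eef_rot: [0.707, 0.707, 0.001, 0.001]
ft_force: [0.1, -0.0, -0.7]
width: 0.087
grip_force: 0.0
```

```bash
python3 -c "
from look import *
look('w10',(.04,.036))"
```

```text
t29.6 [ 0.577  -0.0166  0.259 ] close 0.0 w0.0870 g0.0 [ 0.1 -0.  -0.7] q [ 0.64  0.31 -0.85  1.5   0.24  1.43 -0.22]
brown
bbox [228 115  58 103] A 5555 cen 576.1 -17.8 size 121.4 64.8 ang -89.9 mean [575.7 -15.6] z 38.9
alu
bbox [475   0  37 193] A 4880 cen 840.6 53.7 size 211.7 42.7 ang -77.6 mean [848.9  43.3] z 96.4
bbox [101  24  58  56] A 2264 cen 440.2 108.2 size 61.2 53.9 ang -7.7 mean [439.6 108.1] z 28.8
bbox [242  80  29  30] A 475 cen 573.5 67.1 size 33.1 25.0 ang 38.8 mean [573.8  66.8] z 79.7
bbox [243 223  26  27] A 523 cen 575.1 -105.6 size 35.4 31.8 ang -90.0 mean [ 574.2 -107.1] z 73.4
black
bbox [337  41  53 178] A 6577 cen 705.6 16.1 size 211.3 61.0 ang -85.5 mean [705.4  21.5] z 10.6
nut
bbox [123 118  53  54] A 1578 cen 451.8 8.5 size 61.5 60.2 ang 83.5 mean [451.4   8.8] z 34.9
```

Emit:
step_arm([
  [-0.193, 0.947, 0],
  [-0.193, 0.947, 0],
  [-0.193, 0.947, 0],
  [-0.193, 0.947, 0],
  [-0.193, 0.947, 0],
  [-0.193, 0.947, 0],
  [-0.193, 0.947, 0],
  [-0.193, 0.947, 0],
  [-0.193, 0.947, 0],
  [-0.193, 0.947, 0],
  [-0.193, 0.947, 0],
  [-0.193, 0.947, 0],
], turn=[0.77, 0.77, 0.77, 0.77, 0.77, 0.77, 0.77, 0.77, 0.77, 0.77, 0.77, 0.77])

```text
time: 30.85
ee_pos: [0.5175, 0.2677, 0.2553]
eef_rot: [0.227, 0.974, -0.001, -0.001]
ft_force: [-0.0, 0.3, -0.4]
width: 0.0869
grip_force: 0.0
```

Emit:
step_arm([
  [-0.193, 0.947, 0],
  [-0.193, 0.947, 0],
  [-0.193, 0.947, 0],
  [-0.193, 0.947, 0],
  [-0.193, 0.947, 0],
  [0, 0, 0],
  [0, 0, 0],
  [0, 0, 0],
], turn=[0.77, 0.77, 0.77, 0.77, 0.77, 0, 0, 0])

```text
time: 31.65
ee_pos: [0.4946, 0.3845, 0.256]
eef_rot: [0.001, 1.0, -0.001, -0.0]
ft_force: [-1.0, 0.7, -0.5]
width: 0.0873
grip_force: 0.0
```

```bash
python3 -c "
from plate import *
plate('w11'); edges('w11',.006)"
```

```text
t31.6 [0.4946 0.3845 0.256 ] close 89.9 w0.0873 g0.0 [-1.   0.7 -0.5] q [ 0.05  0.57 -1.16  1.36  0.52  1.54  0.5 ]
bbox [234 105  59  97] A 4525 cen 484.2 391.5 size 118.9 68.9 ang 2.7 mean [482.8 387.2] z 4.7
bbox [238 107  46  80] A 2492 cen 475.2 387.7 size 98.2 57.6 ang -0.0 mean [476.1 390. ] z 4.7
L pt 482.3 356.9 ang 2.64
R pt 459.2 415.2 ang 3.05
T pt 425.0 383.7 ang -88.08
B pt 543.6 392.0 ang -86.76
```

View pics/w11.png

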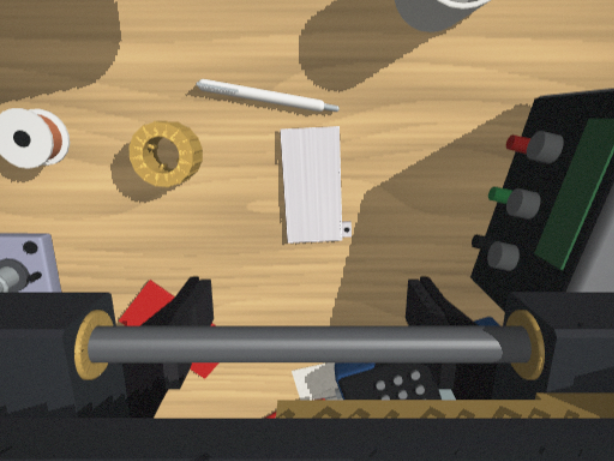

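```bash
python3 -c "
from h import *
for t in('w11','top'):
    c=dict(np.load(t+'.npz')); W=world(c)
    m=(W[...,0]>.42)&(W[...,0]<.55)&(W[...,1]>.45)&(W[...,1]<.6)&(W[...,2]>.03)&(W[...,2]<.15)
    p=W[m]; print(t,len(p))
    for a in(.48,.49,.5,.51,.52,.53,.54): 
        q=p[abs(p[:,1]-a)<.005]; print(a,len(q),q[:,2].max() if len(q) else '')
"
```

```text
w11 10856
0.48 0 
0.49 0 
0.5 0 
0.51 0 
0.52 0 
0.53 0 
0.54 0 
top 884
0.48 0 
0.49 0 
0.5 0 
0.51 0 
0.52 0 
0.53 0 
0.54 0
```

Display px: the plate is at (312,185) with its tab at (347,230), and nut 2 is at (165,153). The box is clear of the gripper body. Picking.

Emit:
step_arm([
  [-0.103, 0.023, -1],
  [-0.103, 0.023, -1],
  [-0.103, 0.023, -1],
  [-0.103, 0.023, -1],
  [0, 0, -1],
  [0, 0, -1],
  [0, 0, -1],
  [0, 0, -1],
  [0, 0, -1],
  [0, 0, -0.5],
  [0, 0, -0.4],
  [0, 0, -0.28],
], turn=[0.105, 0.105, 0.105, 0.105, 0, 0, 0, 0, 0, 0, 0, 0])

```text
time: 32.9
ee_pos: [0.4843, 0.3877, 0.0022]
eef_rot: [-0.025, 1.0, 0.0, 0.0]
ft_force: [0.1, 0.6, -0.3]
width: 0.087
grip_force: 0.0
```

Emit:
step_arm([
  [0, 0, 0],
  [0, 0, 0],
  [0, 0, 0],
  [0, 0, 0],
  [0, 0, 0],
  [0, 0, 0],
  [0, 0, 0],
], turn=[0, 0, 0, 0, 0, 0, 0], grip=1, newtons=40)

```text
time: 33.6
ee_pos: [0.4841, 0.3881, 0.0028]
eef_rot: [-0.025, 1.0, 0.0, 0.0]
ft_force: [0.1, -1.3, 5.0]
width: 0.0587
grip_force: 40.0
```

Emit:
step_arm([
  [0, 0, 0.3],
  [0, 0, 0.7],
  [0, 0, 1],
  [0, 0, 1],
  [0, 0, 1],
  [0, 0, 1],
  [0, 0, 0.8],
  [0, 0, 0],
], turn=[0, 0, 0, 0, 0, 0, 0, 0])

```text
time: 34.4
ee_pos: [0.4844, 0.3893, 0.1513]
eef_rot: [-0.025, 1.0, 0.002, 0.002]
ft_force: [0.1, 0.7, -1.4]
width: 0.0586
grip_force: 40.0
```

```bash
python3 -c "
from h import *
st()"
```

```text
t34.4 [0.4844 0.3893 0.1513] close 92.9 w0.0586 g40.0 [ 0.1  0.7 -1.4] q [ 0.05  0.63 -1.13  1.52  0.58  1.35  0.49]
```

Emit:
step_arm([
  [0.216, -0.957, 0],
  [0.216, -0.957, 0],
  [0.216, -0.957, 0],
  [0.216, -0.957, 0],
  [0.216, -0.957, 0],
  [0.216, -0.957, 0],
  [0.216, -0.957, 0],
  [0.216, -0.957, 0],
  [0.216, -0.957, 0],
  [0.216, -0.957, 0],
  [0.216, -0.957, 0],
  [0.216, -0.957, 0],
], turn=[-0.795, -0.795, -0.795, -0.795, -0.795, -0.795, -0.795, -0.795, -0.795, -0.795, -0.795, -0.795])

```text
time: 35.6
ee_pos: [0.5483, 0.0998, 0.147]
eef_rot: [0.522, 0.853, -0.0, -0.0]
ft_force: [0.4, 0.1, -0.9]
width: 0.0586
grip_force: 40.0
```

Emit:
step_arm([
  [0.216, -0.957, 0],
  [0.216, -0.957, 0],
  [0.216, -0.957, 0],
  [0.216, -0.957, 0],
  [0.216, -0.957, 0],
  [0, 0, 0],
  [0, 0, 0],
  [0, 0, 0],
  [0, 0, 0],
], turn=[-0.795, -0.795, -0.795, -0.795, -0.795, 0, 0, 0, 0])

```text
time: 36.5
ee_pos: [0.5754, -0.0176, 0.1473]
eef_rot: [0.707, 0.708, 0.0, -0.0]
ft_force: [-0.5, 0.2, -0.8]
width: 0.0587
grip_force: 40.0
```

```bash
python3 -c "
from held import *
heldlook('w12','alu')"
```

```text
t36.5 [ 0.5754 -0.0176  0.1473] close 0.1 w0.0587 g40.0 [-0.5  0.2 -0.8] q [ 0.62  0.39 -0.82  1.66  0.3   1.22 -0.27]
bbox [196 138 124  90] z 0.1494 slope -0.002 -0.002
x 545.6..605.2 y -4.2..41.5
-5 545.7 605.1 c 575.4
5 545.7 605.1 c 575.4
15 545.6 605.2 c 575.4
25 545.6 605.2 c 575.4
35 545.6 605.1 c 575.4
```

Emit:
step_arm([
  [0.02, 0, -0.7],
  [0, 0, -0.7],
  [0, 0, -0.7],
  [0, 0, -0.7],
  [0, 0, -0.6],
  [0, 0, -0.35],
  [0, 0, -0.23],
  [0, 0, -0.13],
  [0, 0, -0.07],
  [0, 0, 0],
  [0, 0, 0],
], turn=[0, 0, 0, 0, 0, 0, 0, 0, 0, 0, 0])

```text
time: 37.65
ee_pos: [0.5765, -0.0189, 0.0433]
eef_rot: [0.707, 0.707, 0.0, 0.0]
ft_force: [1.2, -0.4, -0.7]
width: 0.0589
grip_force: 40.0
```

Emit:
step_arm([
  [0, 0, 0],
  [0, 0, 0],
  [0, 0, 0],
  [0, 0, 0],
  [0, 0, 0],
  [0, 0, 0.3],
  [0, 0, 0.8],
  [0, 0, 1],
  [0, 0, 1],
  [0, 0, 1],
  [0, 0, 1],
], turn=[0, 0, 0, 0, 0, 0, 0, 0, 0, 0, 0], grip=0)

```text
time: 38.75
ee_pos: [0.5761, -0.0187, 0.172]
eef_rot: [0.707, 0.707, 0.0, 0.0]
ft_force: [-0.1, -0.4, 0.5]
width: 0.087
grip_force: 0.0
```

Emit:
step_arm([
  [0, 0, 1],
  [0, 0, 1],
  [0, 0, 1],
  [0, 0, 0.6],
  [0, 0, 0],
], turn=[0, 0, 0, 0, 0])

```text
time: 39.25
ee_pos: [0.577, -0.0185, 0.2625]
eef_rot: [0.707, 0.707, 0.001, 0.001]
ft_force: [-0.5, 0.2, -1.2]
width: 0.087
grip_force: 0.0
```

```bash
python3 -c "
from look import *
look('w13',(.04,.046))"
```

```text
t39.2 [ 0.577  -0.0185  0.2625] close -0.0 w0.0870 g0.0 [-0.5  0.2 -1.2] q [ 0.64  0.31 -0.84  1.5   0.23  1.43 -0.22]
brown
alu
bbox [103  23  57  55] A 2194 cen 444.1 106.6 size 58.8 52.4 ang -7.5 mean [443. 107.] z 28.9
bbox [243  78  22  30] A 406 cen 572.5 64.9 size 30.9 22.3 ang 85.7 mean [572.5  66.4] z 88.8
bbox [230 117  60 101] A 4713 cen 580.9 -20.3 size 118.5 69.1 ang -90.0 mean [574.8 -24. ] z 44.9
bbox [489 116  23  23] A 329 cen 850.5 28.0 size 27.1 24.1 ang -77.7 mean [850.6  27.5] z 96.5
bbox [475 160  30  29] A 440 cen 854.3 -27.5 size 33.3 31.8 ang 66.4 mean [852.4 -28. ] z 96.5
bbox [243 223  25  27] A 505 cen 574.4 -104.8 size 34.8 29.9 ang 90.0 mean [ 573.4 -104.9] z 75.1
black
bbox [336  40  53 177] A 6467 cen 705.7 16.2 size 211.2 60.9 ang -85.5 mean [705.5  21.6] z 10.6
nut
bbox [124 117  53  53] A 1549 cen 451.9 8.0 size 60.6 60.5 ang 83.5 mean [451.4   8.7] z 34.9
```

View pics/w13.png

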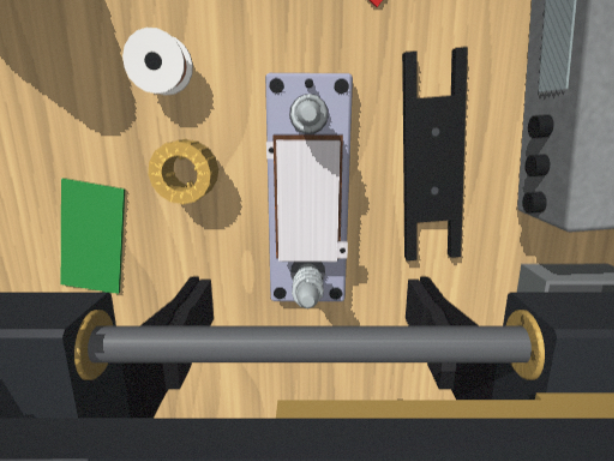

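Stack: the top plate covers its sheet squarely, tabs at (271,150) and (342,250). The grey box beside the strap could foul the gripper body, so I'm checking clearance.

```bash
python3 -c "
from h import *
for t in('w13','top','scene'):
    c=dict(np.load(t+'.npz')); W=world(c)
    for lo,hi in((.02,.06),(.06,.12)):
        m=(W[...,0]>.74)&(W[...,0]<.86)&(W[...,2]>lo)&(W[...,2]<hi)
        for a in range(-100,230,20):
            p=W[m&(abs(W[...,1]*1000-a)<10)]
            if len(p)>3: print(t,lo,a,p[:,0].min().round(3),len(p),end=' | ')
        print()
"
```

```text
w13 0.02 -100 0.819 496 | w13 0.02 -40 0.798 50 | w13 0.02 -20 0.784 164 | w13 0.02 0 0.783 324 | w13 0.02 20 0.781 229 | w13 0.02 40 0.779 299 | w13 0.02 60 0.778 270 | w13 0.02 80 0.786 388 | w13 0.02 100 0.784 372 | w13 0.02 120 0.782 396 | w13 0.02 140 0.781 414 | w13 0.02 160 0.781 137 | 
w13 0.06 -40 0.798 192 | w13 0.06 -20 0.785 1238 | w13 0.06 0 0.783 1122 | w13 0.06 20 0.781 1244 | w13 0.06 40 0.779 1159 | w13 0.06 60 0.778 1226 | w13 0.06 80 0.786 1126 | w13 0.06 100 0.784 1146 | w13 0.06 120 0.782 1119 | w13 0.06 140 0.781 836 | w13 0.06 160 0.781 4 | 
top 0.02 -100 0.818 36 | top 0.02 -40 0.798 4 | top 0.02 -20 0.784 16 | top 0.02 0 0.783 23 | top 0.02 20 0.78 14 | top 0.02 40 0.779 17 | top 0.02 60 0.779 16 | top 0.02 80 0.786 22 | top 0.02 100 0.784 17 | top 0.02 120 0.784 19 | top 0.02 140 0.782 17 | top 0.02 160 0.779 18 | top 0.02 180 0.781 11 | 
top 0.06 -40 0.8 16 | top 0.06 -20 0.784 178 | top 0.06 0 0.788 144 | top 0.06 20 0.781 180 | top 0.06 40 0.781 157 | top 0.06 60 0.778 170 | top 0.06 80 0.786 169 | top 0.06 100 0.785 163 | top 0.06 120 0.783 186 | top 0.06 140 0.781 168 | top 0.06 160 0.78 183 | top 0.06 180 0.781 130 | 
scene 0.02 -100 0.822 117 | scene 0.02 0 0.787 4 | scene 0.02 20 0.784 6 | scene 0.02 180 0.796 5 | 
scene 0.06 -40 0.804 26 | scene 0.06 -20 0.787 304 | scene 0.06 0 0.798 308 | scene 0.06 20 0.785 332 | scene 0.06 40 0.784 331 | scene 0.06 60 0.782 350 | scene 0.06 80 0.792 353 | scene 0.06 100 0.79 371 | scene 0.06 120 0.788 381 | scene 0.06 140 0.787 400 | scene 0.06 160 0.785 408 | scene 0.06 180 0.785 359 |
```

Emit:
step_arm([
  [0.768, 0.939, 0],
  [0.768, 0.939, 0],
  [0.768, 0.939, 0],
  [0.768, 0.939, 0],
  [0.768, 0.939, 0],
  [0, 0, -1],
  [0, 0, -1],
  [0, 0, -1],
  [0, 0, -1],
  [0, 0, 0],
  [0, 0, 0],
], turn=[0.13, 0.13, 0.13, 0.13, 0.13, 0, 0, 0, 0, 0, 0], grip=0.7)

```text
time: 40.4
ee_pos: [0.6717, 0.0985, 0.1598]
eef_rot: [0.679, 0.734, -0.001, -0.001]
ft_force: [-0.1, -0.7, 0.6]
width: 0.0267
grip_force: 0.0
```

```bash
python3 -c "
from look import *
c=look('w14')"
```

```text
t40.4 [0.6717 0.0985 0.1598] close 4.4 w0.0267 g0.0 [-0.1 -0.7  0.6] q [ 0.32  0.62 -0.81  1.35  0.44  1.36 -0.4 ]
brown
bbox [ 18 132  19  39] A 348 cen 467.1 115.0 size 33.8 13.1 ang -84.0 mean [467.1 116.5] z 11.8
alu
bbox [416 102  96 148] A 12855 cen 858.3 120.7 size 140.7 89.8 ang -80.6 mean [856.2 121.2] z 96.6
bbox [  0 121  44  64] A 1643 cen 464.2 111.1 size 58.9 36.8 ang 82.0 mean [459.8 113.5] z 28.8
bbox [119 204  46  39] A 1012 cen 565.3 55.6 size 51.7 29.1 ang 24.7 mean [565.6  56.9] z 74.2
black
bbox [258 159  62  91] A 3481 cen 702.9 76.9 size 93.1 58.6 ang -85.5 mean [702.6  71.8] z 10.8
nut
```

View pics/w14.png

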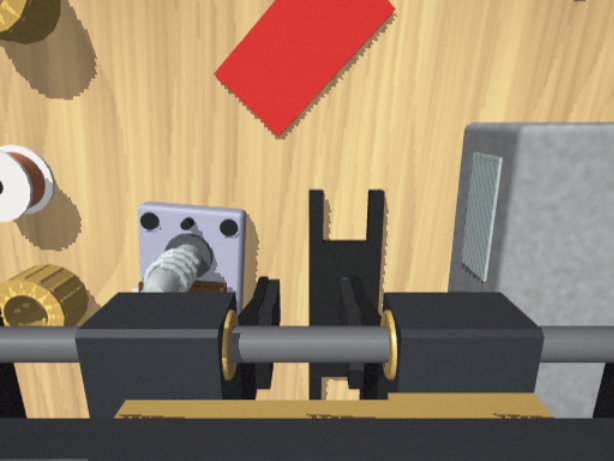

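With the gripper across the strap, the body would hit either the box (x≥0.778) or the stud (0.577, 0.063). So I'll turn the closed fingers along the strap, drop them into its left slot and slide it about 0.1 m in −y, past the box.

Emit:
step_arm([
  [0.1, 0.0155, 0],
  [0.1, 0.0155, 0],
  [0.1, 0.0155, 0],
  [0.1, 0.0155, 0],
  [0.1, 0.0155, 0],
  [0.1, 0.0155, 0],
  [0.1, 0.0155, 0],
  [0.1, 0.0155, 0],
  [0.1, 0.0155, 0],
  [0.1, 0.0155, 0],
  [0.1, 0.0155, 0],
  [0, 0, 0],
], turn=[0.935, 0.935, 0.935, 0.935, 0.935, 0.935, 0.935, 0.935, 0.935, 0.935, 0.935, 0.935], grip=1, newtons=10)

```text
time: 41.65
ee_pos: [0.7005, 0.1029, 0.162]
eef_rot: [0.071, 0.997, 0.0, 0.001]
ft_force: [-1.0, -0.7, 0.9]
width: 0.0004
grip_force: 0.0
```

Emit:
step_arm([
  [0, 0, -1],
  [0, 0, -1],
  [0, 0, -1],
  [0, 0, -1],
  [0, 0, -1],
  [0, 0, 0],
  [0, 0, 0],
], turn=[0.935, 0.935, 0, 0, 0, 0, 0])

```text
time: 42.35
ee_pos: [0.7003, 0.1029, 0.0368]
eef_rot: [-0.038, 0.999, 0.0, 0.001]
ft_force: [0.0, 0.1, 0.8]
width: 0.0004
grip_force: 0.0
```

```bash
python3 -c "
from h import *
st(); c=camera('scene'); np.savez('s2',**c); save(c['image'][180:330,140:340],'s2.png',3)
d=camera('wrist'); np.savez('w15',**d); save(d['image'],'w15.png',1.2)"
```

```text
t42.4 [0.7003 0.1029 0.0368] close 94.4 w0.0004 g0.0 [0.  0.1 0.8] q [ 0.4   0.89 -0.99  1.36  0.74  1.28  1.02]
```

View pics/w15.png

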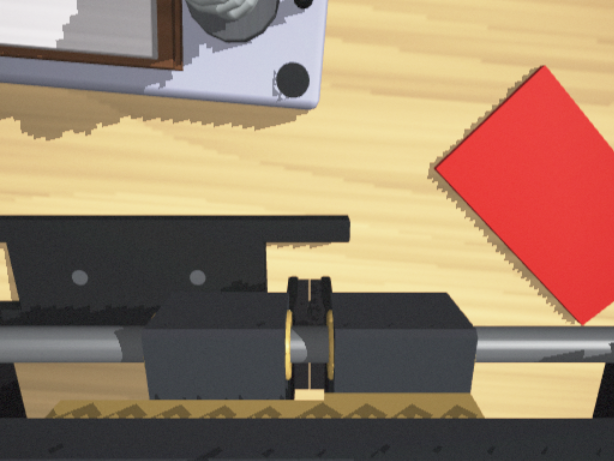

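The closed fingers (310,310) sit over the slot, whose bottom is at column 267 and open end at column 350. Inserting and pushing.

Emit:
step_arm([
  [0, 0, -0.6],
  [0, 0, -0.4],
  [0, 0, -0.28],
  [0, 0, 0],
  [0.03, -0.3757, 0],
  [0.03, -0.3757, 0],
  [0.03, -0.3757, 0],
], turn=[0, 0, 0, 0, 0, 0, 0])

```text
time: 43.15
ee_pos: [0.7022, 0.0737, 0.0037]
eef_rot: [-0.038, 0.999, 0.0, 0.0]
ft_force: [0.2, 2.3, 0.5]
width: 0.0004
grip_force: 0.9
```

Emit:
step_arm([
  [0.03, -0.3757, 0],
  [0.03, -0.3757, 0],
  [0.03, -0.3757, 0],
  [0.03, -0.3757, 0],
  [0.03, -0.3757, 0],
  [0.03, -0.3757, 0],
  [0.03, -0.3757, 0],
  [0.03, -0.3757, 0],
  [0.03, -0.3757, 0],
  [0, 0, 0],
], turn=[0, 0, 0, 0, 0, 0, 0, 0, 0, 0])

```text
time: 44.15
ee_pos: [0.7088, -0.0129, 0.0029]
eef_rot: [-0.037, 0.999, -0.001, -0.0]
ft_force: [-0.0, -0.8, 0.1]
width: 0.0005
grip_force: 0.0
```

Emit:
step_arm([
  [0, 0.2, 0.2],
  [0, 0, 1],
  [0, 0, 1],
  [0, 0, 1],
  [-0.5, 0, 1],
  [-0.5, 0, 1],
  [-0.5, 0, 1],
  [-0.5, 0, 1],
  [-0.5, -0.5, 1],
  [-0.5, -0.5, 1],
  [0, 0, 0.4],
  [0, 0, 0],
], turn=[0, 0, 0, 0, 0, -0.9, -0.9, -0.9, -0.9, -0.9, -0.9, -0.9], grip=0)

```text
time: 45.35
ee_pos: [0.6339, -0.0299, 0.2456]
eef_rot: [0.335, 0.942, -0.0, 0.001]
ft_force: [-0.1, 1.0, 0.5]
width: 0.0844
grip_force: 0.0
```

Emit:
step_arm([
  [0.3, -0.8, 0],
  [0.3, -0.8, 0],
  [0.3, -0.8, 0],
  [0.3, -0.8, 0],
  [0.3, -0.8, 0],
  [0, 0, 0],
  [0, 0, 0],
  [0, 0, 0],
], turn=[-0.9, -0.9, -0.9, -0.9, -0.9, -0.9, -0.9, -0.5])

```text
time: 46.15
ee_pos: [0.671, -0.1294, 0.2433]
eef_rot: [0.681, 0.732, -0.0, -0.0]
ft_force: [1.0, 0.1, -0.1]
width: 0.0873
grip_force: 0.0
```

```bash
python3 -c "
from look import *
c=look('w16')"
```

```text
t46.1 [ 0.671  -0.1294  0.2433] close 4.1 w0.0873 g0.0 [ 1.   0.1 -0.1] q [ 0.64  0.58 -0.82  1.22  0.41  1.51 -0.04]
brown
alu
bbox [142   0  69 123] A 7227 cen 579.0 -22.4 size 118.9 71.5 ang 89.9 mean [574.6 -21.6] z 44.9
bbox [411   0 101  87] A 7342 cen 875.1 16.6 size 106.3 80.9 ang 4.6 mean [869.5  15. ] z 96.5
bbox [150 126  32  26] A 477 cen 565.8 -100.4 size 40.4 23.5 ang 32.5 mean [ 563.7 -100.8] z 82.1
bbox [495 188  17  55] A 534 cen 964.7 -165.5 size 69.6 18.9 ang -73.5 mean [ 969.9 -172.3] z -752.6
black
bbox [272  33  57 185] A 6980 cen 714.9 -86.7 size 211.4 59.6 ang -85.5 mean [714.6 -81. ] z 10.8
nut
bbox [20  0 64 55] A 2046 cen 452.9 1.1 size 63.4 49.5 ang 4.2 mean [452.8   2.7] z 34.9
```

View pics/w16.png

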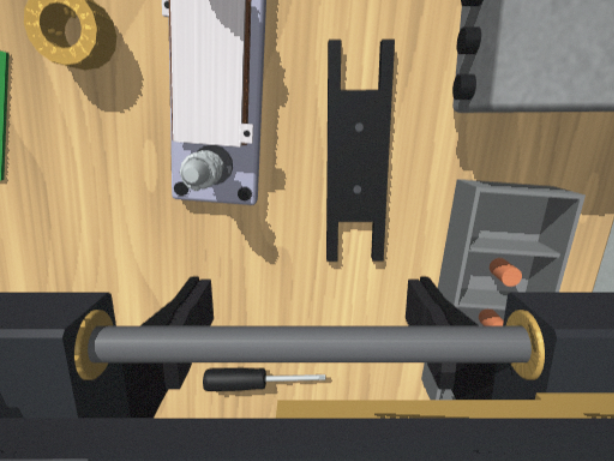

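The strap (360,150) now lies clear of the box corner (460,105). Gripping 13 mm off its middle for clearance.

Emit:
step_arm([
  [0.449, 0.297, -1],
  [0.449, 0.297, -1],
  [0.449, 0.297, -1],
  [0.449, 0.297, -1],
  [0, 0, -1],
  [0, 0, -1],
  [0, 0, -1],
  [0, 0, -1],
  [0, 0, -0.8],
  [0, 0, -0.4],
  [0, 0, -0.25],
  [0, 0, -0.13],
], turn=[0.06, 0, 0, 0, 0, 0, 0, 0, 0, 0, 0, 0])

```text
time: 47.4
ee_pos: [0.7163, -0.1001, 0.004]
eef_rot: [0.677, 0.736, 0.0, 0.0]
ft_force: [-0.7, -0.7, 0.2]
width: 0.0872
grip_force: 0.0
```

Emit:
step_arm([
  [0, 0, 0],
  [0, 0, 0],
  [0, 0, 0],
  [0, 0, 0],
  [0, 0, 0],
  [0, 0, 0],
  [0, 0, 0],
], turn=[0, 0, 0, 0, 0, 0, 0], grip=1, newtons=50)

```text
time: 48.1
ee_pos: [0.7163, -0.1002, 0.0043]
eef_rot: [0.677, 0.736, 0.0, 0.0]
ft_force: [-0.2, -1.7, 3.9]
width: 0.0592
grip_force: 50.0
```

Emit:
step_arm([
  [0, 0, 0.3],
  [0, 0, 0.7],
  [0, 0, 1],
  [0, 0, 1],
  [0, 0, 1],
  [0, 0, 1],
  [0, 0, 0.6],
  [0, 0, 0],
], turn=[0, 0, 0, 0, 0, 0, 0, 0])

```text
time: 48.9
ee_pos: [0.7172, -0.1, 0.147]
eef_rot: [0.677, 0.736, 0.001, 0.002]
ft_force: [-0.2, -0.4, -2.3]
width: 0.0592
grip_force: 50.0
```

```bash
python3 -c "
from h import *
st()"
```

```text
t48.9 [ 0.7172 -0.1     0.147 ] close 4.8 w0.0592 g50.0 [-0.2 -0.4 -2.3] q [ 0.54  0.71 -0.78  1.22  0.49  1.39 -0.11]
```

Emit:
step_arm([
  [-0.701, 0.3425, 0],
  [-0.701, 0.3425, 0],
  [-0.701, 0.3425, 0],
  [-0.701, 0.3425, 0],
  [-0.701, 0.3425, 0],
  [-0.701, 0.3425, 0],
  [-0.701, 0.3425, 0],
  [-0.701, 0.3425, 0],
  [0, 0, 0],
  [0, 0, 0],
  [0, 0, 0],
  [0, 0, 0],
], turn=[-0.085, -0.085, -0.085, -0.085, -0.085, -0.085, -0.085, -0.085, 0, 0, 0, 0])

```text
time: 50.1
ee_pos: [0.5761, -0.0321, 0.1434]
eef_rot: [0.707, 0.708, 0.0, -0.0]
ft_force: [-0.7, 0.3, -2.9]
width: 0.0593
grip_force: 50.0
```

```bash
python3 -c "
from held import *
heldlook('w17','black')
c=dict(np.load('w17.npz')); W=world(c); m=(W[...,2]>.07)&(W[...,2]<.125)&(W[...,1]>0)&(abs(W[...,0]-.576)<.1); m[230:]=0
p=W[m]; print('stud',len(p),p.min(0),p.max(0))"
```

```text
t50.1 [ 0.5761 -0.0321  0.1434] close 0.1 w0.0593 g50.0 [-0.7  0.3 -2.9] q [ 0.68  0.42 -0.88  1.66  0.34  1.23 -0.27]
bbox [188   0 143 228] z 0.1498 slope -0.003 -0.010
x 546.5..606.3 y -16.9..84.5
-5 546.8 605.9 c 576.4
5 546.8 606.0 c 576.4
15 546.8 605.9 c 576.4
25 546.8 605.9 c 576.3
35 546.9 606.1 c 576.5
stud 1802 [0.56167755 0.04740633 0.07002331] [0.5921089  0.0782827  0.09619001]
```

View pics/w17.png

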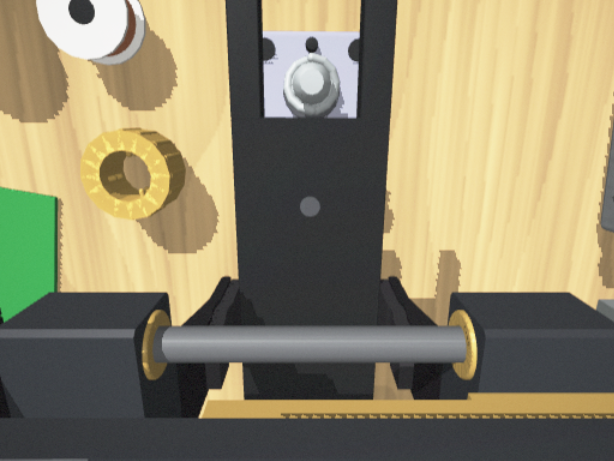

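The slot (262–360, 117) frames stud 1 (311,85) well. Lowering.

Emit:
step_arm([
  [0.01, -0.03, -0.6],
  [0, 0, -0.6],
  [0, 0, -0.6],
  [0, 0, -0.5],
  [0, 0, -0.4],
  [0, 0, -0.4],
  [0, 0, -0.3],
  [0, 0, -0.2],
  [0, 0, -0.1],
  [0, 0, -0.03],
  [0, 0, 0],
  [0, 0, 0],
], turn=[-0.02, 0, 0, 0, 0, 0, 0, 0, 0, 0, 0, 0])

```text
time: 51.35
ee_pos: [0.5763, -0.0325, 0.0509]
eef_rot: [0.707, 0.707, 0.0, 0.0]
ft_force: [-0.0, -0.3, -3.1]
width: 0.059
grip_force: 50.0
```

Emit:
step_arm([
  [0, 0, 0],
  [0, 0, 0],
  [0, 0, 0],
  [0, 0, 0],
  [0, 0, 0],
  [0, 0, 0.3],
  [0, 0, 0.8],
  [0, 0, 1],
  [0, 0, 1],
  [0, 0, 1],
  [0, 0, 1],
], turn=[0, 0, 0, 0, 0, 0, 0, 0, 0, 0, 0], grip=0)

```text
time: 52.45
ee_pos: [0.576, -0.0323, 0.1797]
eef_rot: [0.707, 0.707, 0.0, 0.0]
ft_force: [-0.1, -1.2, -0.9]
width: 0.0866
grip_force: 0.0
```

Emit:
step_arm([
  [-0.5, 0.2, 1],
  [-0.5, 0.2, 1],
  [-0.5, 0.2, 1],
  [0, 0, 0.4],
  [0, 0, 0],
], turn=[0, 0, 0, 0, 0])

```text
time: 52.95
ee_pos: [0.5394, -0.0176, 0.2646]
eef_rot: [0.707, 0.707, 0.001, 0.001]
ft_force: [-0.6, 0.4, -0.2]
width: 0.0869
grip_force: 0.0
```

```bash
python3 -c "
from look import *
c=look('w18'); h=hsv(c); W=world(c)
m=(h[...,2]<75)&(abs(W[...,2]-.057)<.008)&(W[...,0]>.5)&(W[...,0]<.65); m[250:]=0
flat(c,m,.058,1000)
p=W[m]; A=np.c_[p[:,:2],np.ones(len(p))]; print(np.linalg.lstsq(A,p[:,2],rcond=None)[0], np.median(p[:,2]))"
```

```text
t53.0 [ 0.5394 -0.0176  0.2646] close -0.1 w0.0869 g0.0 [-0.6  0.4 -0.2] q [ 0.77  0.23 -0.94  1.59  0.19  1.42 -0.19]
brown
alu
bbox [138  24  54  55] A 2140 cen 438.4 108.3 size 57.8 54.3 ang -3.3 mean [438.2 108.1] z 28.8
bbox [278  79  29  30] A 469 cen 577.9 66.7 size 33.3 25.2 ang 44.1 mean [577.5  66.9] z 79.4
bbox [275 225  25  25] A 489 cen 577.5 -110.7 size 33.2 30.8 ang 90.0 mean [ 576.  -110.8] z 76.2
black
bbox [257  67  66 183] A 7428 cen 577.5 -22.0 size 233.9 75.5 ang 89.7 mean [580.1 -19.3] z 56.8
bbox [466  96  30  86] A 1530 cen 815.7 9.5 size 105.9 30.1 ang -84.9 mean [815.   13.2] z 55.5
nut
bbox [156 117  53  53] A 1509 cen 451.1 8.3 size 61.0 60.4 ang 10.9 mean [451.    8.8] z 34.9
bbox [262  70  60 180] A 7172 cen 575.8 -14.4 size 205.1 59.9 ang 89.6 mean [576.1 -11.1] z 56.8
[-0.00362934 -0.00123888  0.05884912] 0.05681359219165216
```

View pics/w18.png

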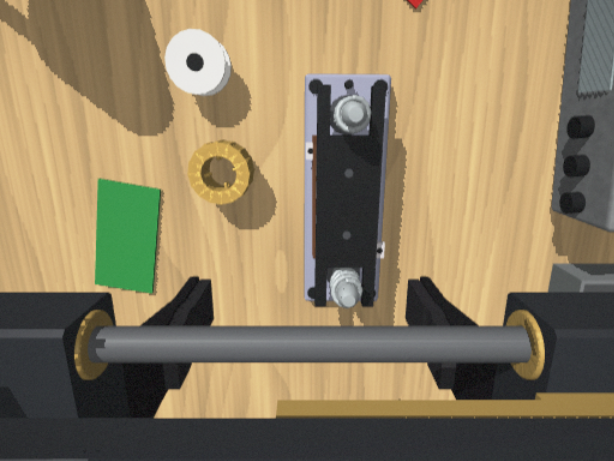

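That is the 14th picture, so measurements only from here. The strap lies flat with both forks round the studs (351,113) and (346,288), and its slots measure centred. Next, the near nut at (0.4515, 0.0085).

Emit:
step_arm([
  [-0.293, 0.087, 0],
  [-0.293, 0.087, 0],
  [-0.293, 0.087, 0],
  [-0.293, 0.087, 0],
  [-0.293, 0.087, 0],
  [-0.293, 0.087, 0],
  [-0.293, 0.087, 0],
  [-0.293, 0.087, 0],
  [-0.293, 0.087, 0],
  [-0.293, 0.087, 0],
  [-0.293, 0.087, 0],
  [-0.293, 0.087, 0],
], turn=[1, 1, 1, 1, 1, 1, 1, 1, 1, 1, 1, 1])

```text
time: 54.2
ee_pos: [0.4502, 0.0082, 0.2619]
eef_rot: [0.064, 0.998, 0.001, -0.001]
ft_force: [0.0, 0.4, -0.4]
width: 0.0871
grip_force: 0.0
```

Emit:
step_arm([
  [0, 0, 0],
  [0, 0, 0],
  [0, 0, 0],
  [0, 0, 0],
], turn=[1, 0.1, 0, 0])

```text
time: 54.6
ee_pos: [0.4507, 0.0085, 0.2627]
eef_rot: [0.001, 1.0, 0.0, -0.0]
ft_force: [0.4, -0.8, 0.6]
width: 0.0871
grip_force: 0.0
```

```bash
cat > nut.py <<'E'
from held import *
def nuts(tag,z=.036,dz=.006):
    st(); c=camera("wrist"); np.savez(tag,**c); save(c["image"],tag+".png",1.2)
    h=hsv(c); W=world(c); H,S,V=[h[...,i] for i in range(3)]
    m=(abs(W[...,2]-z+.001)<dz)&(H>15)&(H<30)&(S>100); m[262:]=0
    flat(c,m,z,500)
E
python3 -c "
from nut import *
nuts('w19')"
```

```text
t54.6 [0.4507 0.0085 0.2627] close 89.9 w0.0871 g0.0 [ 0.4 -0.8  0.6] q [ 1.   -0.05 -1.06  1.79 -0.05  1.38  1.52]
bbox [426 139  54  51] A 1540 cen 448.0 240.5 size 62.3 59.7 ang 84.0 mean [447.3 240.3] z 34.3
bbox [232 140  51  51] A 1386 cen 449.3 7.5 size 60.2 59.7 ang -10.0 mean [448.8   7.4] z 34.6
```

Emit:
step_arm([
  [0, 0, -1],
  [0, 0, -1],
  [0, 0, -1],
  [0, 0, -1],
  [0, 0, -1],
  [0, 0, -1],
  [0, 0, -1],
  [0, 0, -1],
  [0, 0, -1],
  [0, 0, -0.6],
  [0, 0, -0.4],
  [0, 0, -0.1],
], turn=[0, 0, 0, 0, 0, 0, 0, 0, 0, 0, 0, 0])

```text
time: 55.85
ee_pos: [0.4502, 0.0088, 0.0097]
eef_rot: [0.0, 1.0, 0.0, -0.001]
ft_force: [-1.2, -0.7, -0.0]
width: 0.0869
grip_force: 0.0
```

Emit:
step_arm([
  [0, 0, 0],
  [0, 0, 0],
  [0, 0, 0],
  [0, 0, 0],
  [0, 0, 0],
  [0, 0, 0],
  [0, 0, 0],
], turn=[0, 0, 0, 0, 0, 0, 0], grip=1, newtons=30)

```text
time: 56.55
ee_pos: [0.4511, 0.0085, 0.011]
eef_rot: [-0.0, 1.0, -0.0, 0.0]
ft_force: [-1.0, -0.4, 6.1]
width: 0.0606
grip_force: 30.0
```

Emit:
step_arm([
  [0, 0, 0.3],
  [0, 0, 0.7],
  [0, 0, 1],
  [0, 0, 1],
  [0, 0, 1],
  [0, 0, 1],
  [0, 0, 0.8],
  [0, 0, 0],
], turn=[0, 0, 0, 0, 0, 0, 0, 0])

```text
time: 57.35
ee_pos: [0.452, 0.0088, 0.1579]
eef_rot: [-0.0, 1.0, -0.001, 0.002]
ft_force: [0.7, -1.1, -2.0]
width: 0.0602
grip_force: 30.0
```

```bash
python3 -c "
from h import *
st()"
```

```text
t57.4 [0.452  0.0088 0.1579] close 90.0 w0.0602 g30.0 [ 0.7 -1.1 -2. ] q [ 0.98  0.09 -1.12  1.94  0.09  1.16  1.4 ]
```

Emit:
step_arm([
  [0.5, -0.437, 0],
  [0.5, -0.437, 0],
  [0.5, -0.437, 0],
  [0.5, -0.437, 0],
  [0.5, -0.437, 0],
  [0.5, -0.437, 0],
  [0.5, -0.437, 0],
  [0.5, -0.437, 0],
  [0.5, -0.437, 0],
  [0.5, -0.437, 0],
  [0, 0, 0],
  [0, 0, 0],
], turn=[0.436, 0.436, 0.436, 0.436, 0.436, 0.436, 0.436, 0.436, 0.436, 0.436, 0, 0])

```text
time: 58.55
ee_pos: [0.5751, -0.1, 0.1544]
eef_rot: [-0.259, 0.966, 0.001, -0.001]
ft_force: [-0.6, 0.7, -1.4]
width: 0.0601
grip_force: 30.0
```

```bash
python3 -c "
from nut import *
nuts('w20',.155+.026-.0,.02)
st()"
```

```text
t58.5 [ 0.5751 -0.1     0.1544] close 120.0 w0.0601 g30.0 [-0.6  0.7 -1.4] q [ 0.9   0.49 -1.04  1.62  0.43  1.29  1.88]
bbox [194 196 128  66] A 5194 cen 555.5 -111.6 size 57.2 30.5 ang -60.0 mean [ 556.2 -111.3] z 177.8
t58.6 [ 0.575  -0.0998  0.1548] close 120.0 w0.0602 g30.0 [ 1.2  0.7 -2.1] q [ 0.9   0.49 -1.04  1.62  0.43  1.29  1.88]
```

Emit:
step_arm([
  [0.05, -0.035, -0.5],
  [0, 0, -0.6],
  [0, 0, -0.6],
  [0, 0, -0.5],
  [0, 0, -0.3],
  [0, 0, -0.16],
  [0, 0, 0],
  [0, 0, 0],
], turn=[0, 0, 0, 0, 0, 0, 0, 0])

```text
time: 59.4
ee_pos: [0.5773, -0.1014, 0.0895]
eef_rot: [-0.259, 0.966, -0.0, 0.0]
ft_force: [0.4, 0.2, -1.3]
width: 0.0599
grip_force: 30.0
```

Emit:
step_arm([
  [0, 0, -0.08],
  [0, 0, -0.08],
  [0, 0, 0],
], turn=[0, 0, 0])

```text
time: 59.7
ee_pos: [0.5769, -0.1016, 0.0849]
eef_rot: [-0.259, 0.966, 0.0, -0.0]
ft_force: [-0.4, -0.0, -2.2]
width: 0.0602
grip_force: 30.0
```

Emit:
step_arm([
  [0, 0, -0.1],
  [0, 0, 0],
], turn=[0, 0])

```text
time: 59.9
ee_pos: [0.5768, -0.1015, 0.0823]
eef_rot: [-0.259, 0.966, 0.0, -0.0]
ft_force: [-0.2, -0.4, -1.5]
width: 0.0599
grip_force: 30.0
```

Emit:
step_arm([
  [0, 0, -0.1],
  [0, 0, 0],
], turn=[0, 0])

```text
time: 60.1
ee_pos: [0.5768, -0.1015, 0.0798]
eef_rot: [-0.259, 0.966, 0.0, -0.0]
ft_force: [-1.1, 0.5, -2.1]
width: 0.0602
grip_force: 30.0
```

Emit:
step_arm([
  [0, 0, -0.1],
  [0, 0, 0],
], turn=[0, 0])

```text
time: 60.3
ee_pos: [0.5769, -0.1015, 0.0774]
eef_rot: [-0.259, 0.966, 0.0, -0.0]
ft_force: [0.5, 0.3, -2.0]
width: 0.0603
grip_force: 30.0
```

Emit:
step_arm([
  [0, 0, -0.1],
  [0, 0, 0],
], turn=[0, 0])

```text
time: 60.5
ee_pos: [0.5773, -0.1014, 0.0766]
eef_rot: [-0.259, 0.966, -0.0, 0.0]
ft_force: [-6.1, 0.8, 15.4]
width: 0.0602
grip_force: 30.0
```

Emit:
step_arm([
  [0, 0, -0.06],
  [0, 0, 0],
], turn=[0, 0])

```text
time: 60.7
ee_pos: [0.5775, -0.1014, 0.0763]
eef_rot: [-0.259, 0.966, -0.001, 0.0]
ft_force: [-11.8, 0.2, 26.9]
width: 0.0602
grip_force: 30.0
```

Emit:
step_arm([
  [-0.03, 0, 0.06],
  [0, 0, -0.0153],
  [0, 0, -0.0153],
  [0, 0, -0.0153],
  [0, 0, -0.0153],
  [0, 0, 0],
], turn=[0, -1, -1, -1, -1, 0])

```text
time: 61.3
ee_pos: [0.5772, -0.1017, 0.0751]
eef_rot: [-0.02, 1.0, -0.001, 0.001]
ft_force: [-1.9, 0.7, 9.6]
width: 0.0602
grip_force: 30.0
```

```bash
python3 -c "
from h import *
st();print(read_state()['torque'])"
```

```text
t61.3 [ 0.5772 -0.1017  0.0751] close 92.2 w0.0602 g30.0 [-1.9  0.7  9.6] q [ 0.79  0.53 -0.89  1.7   0.45  1.13  1.39]
[ 0.07208833  0.28574855 -0.18013535]
```

Emit:
step_arm([
  [0, 0, -0.0153],
  [0, 0, -0.0153],
  [0, 0, -0.0153],
  [0, 0, -0.0153],
  [0, 0, -0.0153],
  [0, 0, -0.0153],
  [0, 0, -0.0153],
  [0, 0, 0],
], turn=[-1, -1, -1, -1, -1, -1, -1, 0])

```text
time: 62.1
ee_pos: [0.577, -0.1023, 0.0725]
eef_rot: [0.39, 0.921, -0.0, 0.001]
ft_force: [-3.8, -1.7, 12.6]
width: 0.06
grip_force: 30.0
```

```bash
python3 -c "
from h import *
st();print(read_state()['torque'])"
```

```text
t62.1 [ 0.577  -0.1023  0.0725] close 44.1 w0.0600 g30.0 [-3.8 -1.7 12.6] q [ 0.68  0.48 -0.73  1.71  0.35  1.09  0.61]
[-0.36338888  0.70075682 -0.18008015]
```

Emit:
step_arm([
  [0, 0, 0.06],
  [0, 0, 0],
  [0, 0, 0],
  [0, 0, 0],
  [0, 0, 0.5],
  [0, 0, 1],
  [0, 0, 1],
  [0, 0, 1],
  [0, 0, 1],
  [0, 0, 1],
  [0, 0, 1],
  [0, 0, 1],
], turn=[0, 0, 0, 0, 0, 0, 0, 0, 0, 0, 0, 0], grip=0)

```text
time: 63.3
ee_pos: [0.5761, -0.1012, 0.2619]
eef_rot: [0.387, 0.922, 0.0, 0.0]
ft_force: [0.1, -0.7, -0.2]
width: 0.0872
grip_force: 0.0
```

Emit:
step_arm([
  [-0.365, 0.986, 0],
  [-0.365, 0.986, 0],
  [-0.365, 0.986, 0],
  [-0.365, 0.986, 0],
  [-0.365, 0.986, 0],
  [-0.365, 0.986, 0],
  [-0.365, 0.986, 0],
  [-0.365, 0.986, 0],
  [-0.365, 0.986, 0],
  [-0.365, 0.986, 0],
  [-0.365, 0.986, 0],
  [-0.365, 0.986, 0],
], turn=[0.478, 0.478, 0.478, 0.478, 0.478, 0.478, 0.478, 0.478, 0.478, 0.478, 0.478, 0.478])

```text
time: 64.5
ee_pos: [0.4658, 0.1963, 0.2599]
eef_rot: [0.052, 0.999, 0.0, 0.0]
ft_force: [0.1, -0.1, 1.3]
width: 0.087
grip_force: 0.0
```

Emit:
step_arm([
  [-0.365, 0.986, 0],
  [-0.365, 0.986, 0],
  [0, 0, 0],
  [0, 0, 0],
  [0, 0, 0],
], turn=[0.478, 0.478, 0, 0, 0])

```text
time: 65.0
ee_pos: [0.4487, 0.2431, 0.2597]
eef_rot: [-0.003, 1.0, -0.0, -0.0]
ft_force: [0.4, -0.4, 0.2]
width: 0.0871
grip_force: 0.0
```

```bash
python3 -c "
from nut import *
nuts('w21')"
```

```text
t65.0 [0.4487 0.2431 0.2597] close 90.3 w0.0871 g0.0 [ 0.4 -0.4  0.2] q [ 0.42  0.19 -1.12  1.66  0.17  1.4   0.86]
bbox [232 141  52  51] A 1413 cen 448.2 242.6 size 60.4 59.9 ang -5.9 mean [447.6 242.8] z 34.6
```

Emit:
step_arm([
  [0.02, 0, -1],
  [0, 0, -1],
  [0, 0, -1],
  [0, 0, -1],
  [0, 0, -1],
  [0, 0, -1],
  [0, 0, -1],
  [0, 0, -1],
  [0, 0, -0.9],
  [0, 0, -0.6],
  [0, 0, -0.35],
  [0, 0, -0.1],
], turn=[0, 0, 0, 0, 0, 0, 0, 0, 0, 0, 0, 0])

```text
time: 66.25
ee_pos: [0.4489, 0.2433, 0.0106]
eef_rot: [-0.003, 1.0, -0.0, -0.0]
ft_force: [-0.7, -1.1, -0.2]
width: 0.0871
grip_force: 0.0
```

Emit:
step_arm([
  [0, 0, 0],
  [0, 0, 0],
  [0, 0, 0],
  [0, 0, 0],
  [0, 0, 0],
  [0, 0, 0],
  [0, 0, 0],
], turn=[0, 0, 0, 0, 0, 0, 0], grip=1, newtons=30)

```text
time: 66.95
ee_pos: [0.4493, 0.2437, 0.0115]
eef_rot: [-0.003, 1.0, 0.0, 0.0]
ft_force: [-1.2, -1.3, 5.8]
width: 0.0601
grip_force: 30.0
```

Emit:
step_arm([
  [0, 0, 0.3],
  [0, 0, 0.7],
  [0, 0, 1],
  [0, 0, 1],
  [0, 0, 1],
  [0, 0, 1],
  [0, 0, 0.8],
  [0, 0, 0],
], turn=[0, 0, 0, 0, 0, 0, 0, 0])

```text
time: 67.75
ee_pos: [0.45, 0.2447, 0.1595]
eef_rot: [-0.004, 1.0, 0.001, 0.002]
ft_force: [0.0, 0.2, -1.3]
width: 0.0597
grip_force: 30.0
```

```bash
python3 -c "
from h import *
st()"
```

```text
t67.8 [0.45   0.2447 0.1595] close 90.4 w0.0597 g30.0 [ 0.   0.2 -1.3] q [ 0.37  0.29 -1.09  1.8   0.28  1.21  0.78]
```

Emit:
step_arm([
  [0.508, -0.723, 0],
  [0.508, -0.723, 0],
  [0.508, -0.723, 0],
  [0.508, -0.723, 0],
  [0.508, -0.723, 0],
  [0.508, -0.723, 0],
  [0.508, -0.723, 0],
  [0.508, -0.723, 0],
  [0.508, -0.723, 0],
  [0.508, -0.723, 0],
  [0, 0, 0],
  [0, 0, 0],
], turn=[0.43, 0.43, 0.43, 0.43, 0.43, 0.43, 0.43, 0.43, 0.43, 0.43, 0, 0])

```text
time: 68.95
ee_pos: [0.5755, 0.0629, 0.1556]
eef_rot: [-0.258, 0.966, 0.001, -0.0]
ft_force: [0.3, 0.6, -2.2]
width: 0.0599
grip_force: 30.0
```

```bash
python3 -c "
from h import *
st()"
```

```text
t69.0 [0.5755 0.0629 0.1556] close 119.9 w0.0599 g30.0 [ 0.3  0.6 -2.2] q [ 0.63  0.48 -1.05  1.63  0.43  1.28  1.6 ]
```

Position is good. Descending to just above the thread's top range, then in small steps.

Emit:
step_arm([
  [0.02, 0.01, -0.5],
  [0, 0, -0.6],
  [0, 0, -0.6],
  [0, 0, -0.5],
  [0, 0, -0.3],
  [0, 0, -0.16],
  [0, 0, 0],
  [0, 0, 0],
], turn=[0, 0, 0, 0, 0, 0, 0, 0])

```text
time: 69.75
ee_pos: [0.5768, 0.0633, 0.09]
eef_rot: [-0.258, 0.966, 0.0, 0.0]
ft_force: [1.3, -0.7, -1.9]
width: 0.06
grip_force: 30.0
```

Emit:
step_arm([
  [0, 0, -0.1],
  [0, 0, 0],
], turn=[0, 0])

```text
time: 69.95
ee_pos: [0.5765, 0.063, 0.0872]
eef_rot: [-0.258, 0.966, -0.0, 0.0]
ft_force: [-0.0, 0.3, -1.5]
width: 0.0598
grip_force: 30.0
```

Emit:
step_arm([
  [0, 0, -0.1],
  [0, 0, 0],
], turn=[0, 0])

```text
time: 70.15
ee_pos: [0.5763, 0.063, 0.0844]
eef_rot: [-0.258, 0.966, 0.0, -0.0]
ft_force: [-0.1, 0.2, -1.4]
width: 0.06
grip_force: 30.0
```

Emit:
step_arm([
  [0, 0, -0.1],
  [0, 0, 0],
], turn=[0, 0])

```text
time: 70.35
ee_pos: [0.5763, 0.063, 0.0818]
eef_rot: [-0.258, 0.966, 0.0, -0.0]
ft_force: [0.6, -0.4, -1.2]
width: 0.0599
grip_force: 30.0
```

Emit:
step_arm([
  [0, 0, -0.1],
  [0, 0, 0],
], turn=[0, 0])

```text
time: 70.55
ee_pos: [0.5767, 0.0633, 0.0801]
eef_rot: [-0.258, 0.966, -0.0, 0.0]
ft_force: [-2.1, -1.8, 4.7]
width: 0.0595
grip_force: 30.0
```

Emit:
step_arm([
  [0, 0, -0.08],
  [0, 0, 0],
], turn=[0, 0])

```text
time: 70.75
ee_pos: [0.577, 0.0634, 0.0796]
eef_rot: [-0.258, 0.966, -0.001, 0.0]
ft_force: [-6.1, -2.0, 19.0]
width: 0.0598
grip_force: 30.0
```

Emit:
step_arm([
  [0, 0, -0.06],
  [0, 0, 0],
], turn=[0, 0])

```text
time: 70.95
ee_pos: [0.5772, 0.0635, 0.0792]
eef_rot: [-0.258, 0.966, -0.001, 0.001]
ft_force: [-12.7, -4.7, 31.4]
width: 0.06
grip_force: 30.0
```

Emit:
step_arm([
  [-0.02, 0, 0.06],
  [0, 0, -0.0153],
  [0, 0, -0.0153],
  [0, 0, -0.0153],
  [0, 0, -0.0153],
  [0, 0, -0.0153],
  [0, 0, -0.0153],
  [0, 0, 0],
], turn=[0, -1, -1, -1, -1, -1, -1, 0])

```text
time: 71.75
ee_pos: [0.5778, 0.0629, 0.0774]
eef_rot: [0.101, 0.995, -0.0, 0.002]
ft_force: [-1.6, -1.9, 14.5]
width: 0.0598
grip_force: 30.0
```

```bash
python3 -c "
from h import *
st();print(read_state()['torque'])"
```

```text
t71.8 [0.5778 0.0629 0.0774] close 78.4 w0.0598 g30.0 [-1.6 -1.9 14.5] q [ 0.49  0.5  -0.85  1.71  0.42  1.12  0.88]
[-0.44506343  0.22024237 -0.1405013 ]
```

Emit:
step_arm([
  [0, 0, -0.0153],
  [0, 0, -0.0153],
  [0, 0, -0.0153],
  [0, 0, -0.0153],
  [0, 0, -0.0153],
  [0, 0, -0.0153],
  [0, 0, -0.0153],
  [0, 0, -0.0153],
  [0, 0, -0.0153],
  [0, 0, -0.0153],
  [0, 0, -0.0153],
  [0, 0, 0],
], turn=[-1, -1, -1, -1, -1, -1, -1, -1, -1, -1, -1, 0])

```text
time: 72.95
ee_pos: [0.5777, 0.0624, 0.0734]
eef_rot: [0.69, 0.724, 0.001, 0.002]
ft_force: [-2.2, -3.0, 16.0]
width: 0.0599
grip_force: 30.0
```

```bash
python3 -c "
from h import *
st();print(read_state()['torque'])"
```

```text
t73.0 [0.5777 0.0624 0.0734] close 2.8 w0.0599 g30.0 [-2.2 -3.  16. ] q [ 0.31  0.43 -0.61  1.72  0.28  1.07 -0.34]
[-0.65603724  0.43969599 -0.15406635]
```

Emit:
step_arm([
  [0, 0, -0.0153],
  [0, 0, -0.0153],
  [0, 0, -0.0153],
  [0, 0, -0.0153],
  [0, 0, -0.0153],
  [0, 0, -0.0153],
  [0, 0, -0.0153],
  [0, 0, 0],
], turn=[-1, -1, -1, -1, -1, -1, -1, 0])

```text
time: 73.75
ee_pos: [0.5775, 0.0629, 0.0707]
eef_rot: [0.925, 0.38, 0.002, 0.001]
ft_force: [-2.7, -1.7, 16.3]
width: 0.0601
grip_force: 30.0
```

```bash
python3 -c "
from h import *
st();print(read_state()['torque'])"
```

```text
t73.8 [0.5775 0.0629 0.0707] close -45.3 w0.0601 g30.0 [-2.7 -1.7 16.3] q [ 0.19  0.41 -0.46  1.73  0.2   1.05 -1.13]
[-0.53271817  0.67277163 -0.19953338]
```

Emit:
step_arm([
  [0, 0, 0.06],
  [0, 0, 0],
  [0, 0, 0],
  [0, 0, 0],
  [0, 0, 0.5],
  [0, 0, 1],
  [0, 0, 1],
  [0, -1, 0.5],
  [0, -1, 0],
  [0, -1, 0],
  [0, -1, 0],
  [0, -1, 0],
], turn=[0, 0, 0, 0, 0, 0, 0, 1, 1, 1, 1, 1], grip=0)

```text
time: 74.95
ee_pos: [0.576, -0.0628, 0.1459]
eef_rot: [0.768, 0.64, 0.0, 0.0]
ft_force: [-0.2, -0.3, -0.1]
width: 0.0871
grip_force: 0.0
```

Emit:
step_arm([
  [-0.04, -0.76, 0],
  [0, -0.76, 0],
  [0, 0, 0],
  [0, 0, 0],
  [0, 0, 0],
  [0, 0, 0],
  [0, 0, 0],
  [0, 0, 0],
], turn=[1, 1, 1, 1, 1, 1, 0, 0])

```text
time: 75.75
ee_pos: [0.5751, -0.1, 0.1455]
eef_rot: [0.497, 0.868, 0.0, 0.0]
ft_force: [0.1, -0.3, -0.5]
width: 0.0869
grip_force: 0.0
```

```bash
python3 -c "
from nut import *
st(); c=camera('top'); h=hsv(c); W=world(c); m=(h[...,0]>12)&(h[...,0]<32)&(h[...,1]>90)&(W[...,2]>.08)&(W[...,2]<.115)&(abs(W[...,0]-.576)<.08)
flat(c,m,.096,30)"
```

```text
t75.8 [ 0.5751 -0.1     0.1455] close 30.4 w0.0869 g0.0 [ 0.1 -0.3 -0.5] q [ 0.58  0.36 -0.59  1.65  0.21  1.2   0.47]
bbox [225 155  20  20] A 216 cen 576.6 62.6 size 59.0 58.7 ang -0.1 mean [576.2  62.1] z 95.5
```

Emit:
step_arm([
  [0.04, -0.05, 0],
  [0, 0, 0],
  [0, 0, 0],
  [0, 0, 0],
  [0, 0, 0],
  [0, 0, -0.4],
  [0, 0, -0.6],
  [0, 0, -0.6],
  [0, 0, -0.6],
  [0, 0, -0.5],
  [0, 0, -0.22],
  [0, 0, 0],
], turn=[1, 1, 1, 1, 1, 1, 1, 1, 0.7, 0, 0, 0])

```text
time: 77.0
ee_pos: [0.5756, -0.101, 0.0714]
eef_rot: [-0.002, 1.0, 0.0, -0.001]
ft_force: [0.7, 0.1, -0.2]
width: 0.0865
grip_force: 0.0
```

Emit:
step_arm([
  [0, 0, 0],
  [0, 0, 0],
  [0, 0, 0],
  [0, 0, 0],
  [0, 0, 0],
  [0, 0, 0],
], turn=[0, 0, 0, 0, 0, 0], grip=1, newtons=35)

```text
time: 77.6
ee_pos: [0.5762, -0.1013, 0.0722]
eef_rot: [-0.003, 1.0, -0.0, 0.0]
ft_force: [0.4, -0.3, 1.6]
width: 0.0599
grip_force: 35.0
```

Emit:
step_arm([
  [0, 0, -0.0153],
  [0, 0, -0.0153],
  [0, 0, -0.0153],
  [0, 0, -0.0153],
  [0, 0, -0.0153],
  [0, 0, -0.0153],
  [0, 0, 0],
], turn=[-1, -1, -1, -1, -1, -1, 0])

```text
time: 78.3
ee_pos: [0.5761, -0.1012, 0.0699]
eef_rot: [0.35, 0.937, -0.0, 0.0]
ft_force: [-0.9, 0.3, 2.7]
width: 0.0601
grip_force: 35.0
```

```bash
python3 -c "
from h import *
st();print(read_state()['torque'])"
```

```text
t78.3 [ 0.5761 -0.1012  0.0699] close 49.0 w0.0601 g35.0 [-0.9  0.3  2.7] q [ 0.58  0.44 -0.59  1.71  0.28  1.07  0.75]
[-0.12187148  0.07502041 -0.04580715]
```

Emit:
step_arm([
  [0, 0, -0.0153],
  [0, 0, -0.0153],
  [0, 0, 0],
], turn=[-1, -1, 0])

```text
time: 78.6
ee_pos: [0.5761, -0.1011, 0.0691]
eef_rot: [0.458, 0.889, 0.0, 0.0]
ft_force: [-0.0, -0.6, 3.7]
width: 0.0601
grip_force: 35.0
```

```bash
python3 -c "
from h import *
st();print(read_state()['torque'])"
```

```text
t78.6 [ 0.5761 -0.1011  0.0691] close 35.5 w0.0601 g35.0 [-0.  -0.6  3.7] q [ 0.54  0.44 -0.55  1.72  0.26  1.06  0.53]
[-0.13233112 -0.05022441 -0.0408329 ]
```

Emit:
step_arm([
  [0, 0, -0.0153],
  [0, 0, 0],
], turn=[-1, 0])

```text
time: 78.8
ee_pos: [0.5763, -0.101, 0.0688]
eef_rot: [0.51, 0.86, 0.0, 0.0]
ft_force: [-0.7, 0.4, 5.0]
width: 0.0605
grip_force: 35.0
```

```bash
python3 -c "
from h import *
st();print(read_state()['torque'])"
```

```text
t78.8 [ 0.5763 -0.101   0.0688] close 28.7 w0.0605 g35.0 [-0.7  0.4  5. ] q [ 0.53  0.43 -0.53  1.72  0.25  1.06  0.42]
[-0.05562249 -0.16100304 -0.11584141]
```

Emit:
step_arm([
  [0, 0, -0.015],
  [0, 0, 0],
], turn=[-0.8, 0])

```text
time: 79.0
ee_pos: [0.5765, -0.101, 0.0686]
eef_rot: [0.55, 0.835, 0.0, 0.0]
ft_force: [-0.2, 0.9, 5.2]
width: 0.0601
grip_force: 35.0
```

```bash
python3 -c "
from h import *
st();print(read_state()['torque'])"
```

```text
t79.0 [ 0.5765 -0.101   0.0686] close 23.3 w0.0601 g35.0 [-0.2  0.9  5.2] q [ 0.51  0.43 -0.51  1.72  0.24  1.06  0.33]
[-0.04902713 -0.21205678 -0.03841995]
```

Emit:
step_arm([
  [0, 0, 0],
  [0, 0, 0],
], turn=[-0.8, 0])

```text
time: 79.2
ee_pos: [0.5764, -0.101, 0.0685]
eef_rot: [0.589, 0.808, 0.0, 0.0]
ft_force: [1.0, 0.1, 4.0]
width: 0.0599
grip_force: 35.0
```

```bash
python3 -c "
from h import *
st();print(read_state()['torque'])"
```

```text
t79.2 [ 0.5764 -0.101   0.0685] close 17.8 w0.0599 g35.0 [1.  0.1 4. ] q [ 0.5   0.43 -0.5   1.72  0.23  1.05  0.24]
[-0.07021712 -0.38585173  0.00451084]
```

Emit:
step_arm([
  [0, 0, -0.02],
  [0, 0, 0],
], turn=[-1, 0])

```text
time: 79.4
ee_pos: [0.5764, -0.1012, 0.0681]
eef_rot: [0.637, 0.771, 0.0, 0.0]
ft_force: [0.9, -0.3, 5.8]
width: 0.0602
grip_force: 35.0
```

```bash
python3 -c "
from h import *
st();print(read_state()['torque'])"
```

```text
t79.4 [ 0.5764 -0.1012  0.0681] close 10.8 w0.0602 g35.0 [ 0.9 -0.3  5.8] q [ 0.48  0.42 -0.48  1.72  0.22  1.05  0.13]
[-0.15491891 -0.18863392 -0.06696919]
```

Emit:
step_arm([
  [0, 0, -0.015],
  [0, 0, 0],
], turn=[-1, 0])

```text
time: 79.6
ee_pos: [0.5766, -0.1013, 0.068]
eef_rot: [0.682, 0.731, 0.0, 0.001]
ft_force: [-0.9, 0.4, 8.5]
width: 0.06
grip_force: 35.0
```

```bash
python3 -c "
from h import *
st();print(read_state()['torque'])"
```

```text
t79.6 [ 0.5766 -0.1013  0.068 ] close 4.0 w0.0600 g35.0 [-0.9  0.4  8.5] q [ 0.47  0.42 -0.45  1.72  0.21  1.05  0.01]
[-0.22905435  0.02327004 -0.0996701 ]
```

Emit:
step_arm([
  [0, 0, -0.01],
  [0, 0, 0],
], turn=[-1, 0])

```text
time: 79.8
ee_pos: [0.5767, -0.1014, 0.068]
eef_rot: [0.725, 0.689, 0.0, 0.001]
ft_force: [0.4, -0.5, 9.5]
width: 0.0598
grip_force: 35.0
```

```bash
python3 -c "
from h import *
st();print(read_state()['torque'])"
```

```text
t79.8 [ 0.5767 -0.1014  0.068 ] close -2.9 w0.0598 g35.0 [ 0.4 -0.5  9.5] q [ 0.45  0.42 -0.43  1.72  0.2   1.05 -0.1 ]
[-0.25164998  0.11072075 -0.06175254]
```

Emit:
step_arm([
  [0, 0, 0],
  [0, 0, 0],
], turn=[-1, 0])

```text
time: 80.0
ee_pos: [0.5765, -0.1014, 0.0679]
eef_rot: [0.765, 0.644, 0.0, 0.001]
ft_force: [0.2, -1.5, 9.8]
width: 0.06
grip_force: 35.0
```

```bash
python3 -c "
from h import *
st();print(read_state()['torque'])"
```

```text
t80.0 [ 0.5765 -0.1014  0.0679] close -9.8 w0.0600 g35.0 [ 0.2 -1.5  9.8] q [ 0.43  0.41 -0.41  1.72  0.19  1.04 -0.21]
[-0.09943918  0.24945246 -0.07120797]
```

```bash
cat > hz.py <<'E'
from nut import *
c=camera("wrist"); h=hsv(c); W=world(c); H,S,V=[h[...,i] for i in range(3)]
b=(H>12)&(H<32)&(S>90)&(abs(W[...,0]-.576)<.04)
for y in(-.101,.063):
    m=b&(abs(W[...,1]-y)<.04)&(W[...,2]>.075)
    z=W[m][:,2]
    if len(z)>30: print(y,len(z),"top z pct50/80/95",np.percentile(z,[50,80,95]).round(4))
m=(V<75)&(abs(W[...,2]-.057)<.008)&(abs(W[...,0]-.576)<.03)&(W[...,1]<.03)&(W[...,1]>-.07)
print("strap",m.sum(),np.median(W[m][:,2]) if m.any() else "")
E
python3 hz.py; python3 -c "
from h import *
c=dict(np.load('w20.npz')); print(0)"
```

```text
-0.101 12907 top z pct50/80/95 [0.093  0.1643 0.167 ]
strap 21561 0.05764019951072477
0
```

```bash
cat > hz2.py <<'E'
from nut import *
s=read_state(); st(); print("tq",s["torque"].round(3),"j7 tq",s["joint_torque"][6].round(3),s["joint_torque"].round(2))
c=camera("wrist"); W=world(c); h=hsv(c)
for y in(-.101,.063):
    r=np.hypot(W[...,0]-.5765,W[...,1]-y); m=(r>.019)&(r<.028)&(W[...,2]>.08)&(W[...,2]<.11)&(h[...,1]>80)
    z=W[m][:,2]
    if len(z)>50: print(y,len(z),"nut top med %.4f"%np.median(z))
m=(h[...,2]<75)&(abs(W[...,2]-.057)<.008)&(abs(W[...,0]-.576)<.03)&(W[...,1]<.03)&(W[...,1]>-.07)
print("strap",m.sum(),np.median(W[m][:,2]).round(4) if m.any() else "")
E
python3 hz2.py
```

```text
t80.0 [ 0.5765 -0.1014  0.0679] close -9.6 w0.0603 g35.0 [ 0.4 -0.5 10. ] q [ 0.43  0.41 -0.41  1.72  0.19  1.04 -0.21]
tq [-0.217  0.282 -0.128] j7 tq -0.542 [ -0.52 -54.87  -5.02 -30.12  -0.26  -0.33  -0.54]
-0.101 4252 nut top med 0.0926
strap 21563 0.0576
```

Emit:
step_arm([
  [0, 0, 0],
  [0, 0, 0],
  [0, 0, 0],
], turn=[-1, -1, -1], newtons=55)

```text
time: 80.4
ee_pos: [0.5759, -0.1007, 0.0678]
eef_rot: [0.868, 0.497, -0.0, -0.0]
ft_force: [-1.4, 0.4, 10.9]
width: 0.0598
grip_force: 55.0
```

```bash
python3 hz2.py
```

```text
t80.4 [ 0.5759 -0.1007  0.0678] close -30.4 w0.0598 g55.0 [-1.4  0.4 10.9] q [ 0.38  0.4  -0.35  1.73  0.16  1.04 -0.55]
tq [0.443 1.07  0.803] j7 tq 1.597 [  2.57 -54.96  -3.47 -31.45   0.27  -1.26   1.6 ]
-0.101 4202 nut top med 0.0925
strap 22576 0.0578
```

Emit:
step_arm([
  [0, 0, 0],
  [0, 0, 0],
  [0, 0, 0],
  [0, 0, 0],
  [0, 0, 0.5],
  [0, 0, 1],
  [0, 0, 1],
  [0, 1, 0.5],
  [0, 1, 0],
  [0, 1, 0],
  [0, 1, 0],
  [0, 1, 0],
], turn=[0, 0, 0, 0, 0, 0, 0, 1, 1, 1, 1, 1], grip=0)

```text
time: 81.65
ee_pos: [0.576, 0.0248, 0.1431]
eef_rot: [0.681, 0.732, 0.0, 0.0]
ft_force: [0.8, -0.7, 0.1]
width: 0.0872
grip_force: 0.0
```

Emit:
step_arm([
  [0, 0.78, 0],
  [0, 0.78, 0],
  [0, 0, -0.4],
  [0, 0, -0.6],
  [0, 0, -0.6],
  [0, 0, -0.6],
  [0, 0, -0.5],
  [0, 0, -0.3],
  [0, 0, 0],
  [0, 0, 0],
], turn=[1, 1, 1, 1, 1, 1, 1, 0, 0, 0])

```text
time: 82.65
ee_pos: [0.5763, 0.0629, 0.0678]
eef_rot: [0.328, 0.945, 0.0, 0.0]
ft_force: [-1.0, 0.2, 0.5]
width: 0.0871
grip_force: 0.0
```

```bash
python3 hz2.py
```

```text
t82.7 [0.5763 0.0629 0.0678] close 51.7 w0.0871 g0.0 [-1.   0.2  0.5] q [ 0.33  0.45 -0.64  1.73  0.3   1.06  0.5 ]
tq [ 0.067 -0.142  0.078] j7 tq -0.024 [ 1.600e-01 -5.715e+01 -9.000e+00 -3.284e+01 -1.000e-02  7.000e-02
 -2.000e-02]
0.063 4481 nut top med 0.0958
strap 3244 0.0582
```

Emit:
step_arm([
  [0, 0, 0],
  [0, 0, 0],
  [0, 0, 0],
  [0, 0, 0],
  [0, 0, 0],
  [0, 0, 0],
], turn=[0, 0, 0, 0, 0, 0], grip=1, newtons=55)

```text
time: 83.3
ee_pos: [0.576, 0.0629, 0.0671]
eef_rot: [0.327, 0.945, 0.0, 0.0]
ft_force: [-0.1, -0.8, 1.4]
width: 0.0598
grip_force: 54.9
```

Emit:
step_arm([
  [0, 0, -0.0153],
  [0, 0, -0.0153],
  [0, 0, -0.0153],
  [0, 0, -0.0153],
  [0, 0, 0],
], turn=[-1, -1, -1, -1, 0])

```text
time: 83.8
ee_pos: [0.5763, 0.0631, 0.0659]
eef_rot: [0.543, 0.84, 0.0, 0.0]
ft_force: [1.5, 1.1, 3.0]
width: 0.0593
grip_force: 54.9
```

```bash
python3 hz2.py
```

```text
t83.8 [0.5763 0.0631 0.0659] close 24.3 w0.0593 g54.9 [1.5 1.1 3. ] q [ 0.26  0.43 -0.55  1.73  0.25  1.05  0.05]
tq [ 0.036 -0.159 -0.092] j7 tq -1.973 [ 1.900e-01 -5.730e+01 -6.520e+00 -3.205e+01  4.000e-02  8.000e-02
 -1.970e+00]
0.063 4582 nut top med 0.0946
strap 898 0.0576
```

Emit:
step_arm([
  [0, 0, -0.0153],
  [0, 0, -0.0153],
  [0, 0, 0],
], turn=[-1, -1, 0])

```text
time: 84.15
ee_pos: [0.5764, 0.0632, 0.0652]
eef_rot: [0.638, 0.77, 0.0, 0.0]
ft_force: [1.4, 1.0, 5.6]
width: 0.0598
grip_force: 54.8
```

```bash
python3 hz2.py
```

```text
t84.2 [0.5764 0.0632 0.0652] close 10.7 w0.0598 g54.8 [1.4 1.  5.6] q [ 0.23  0.42 -0.51  1.74  0.23  1.04 -0.17]
tq [ 0.099  0.133 -0.197] j7 tq -1.749 [ 2.700e-01 -5.653e+01 -5.600e+00 -3.114e+01  2.200e-01  2.000e-02
 -1.750e+00]
0.063 4554 nut top med 0.0940
strap 411 0.0573
```

Emit:
step_arm([
  [0, 0, -0.0153],
  [0, 0, -0.0153],
  [0, 0, 0],
], turn=[-1, -1, 0])

```text
time: 84.5
ee_pos: [0.5769, 0.0636, 0.0648]
eef_rot: [0.725, 0.688, 0.001, 0.0]
ft_force: [2.4, 3.0, 7.2]
width: 0.0598
grip_force: 54.8
```

```bash
python3 hz2.py
```

```text
t84.5 [0.5769 0.0636 0.0648] close -3.0 w0.0598 g54.8 [2.4 3.  7.2] q [ 0.2   0.41 -0.47  1.74  0.21  1.04 -0.4 ]
tq [ 0.35   0.067 -0.293] j7 tq -1.444 [  0.71 -55.91  -4.36 -30.     0.63   0.27  -1.44]
0.063 4525 nut top med 0.0936
strap 281 0.0571
```

Emit:
step_arm([
  [0, 0, -0.0153],
  [0, 0, 0],
], turn=[-1, 0])

```text
time: 84.75
ee_pos: [0.577, 0.0637, 0.0646]
eef_rot: [0.765, 0.644, 0.001, 0.0]
ft_force: [2.8, 2.9, 7.1]
width: 0.0601
grip_force: 54.8
```

```bash
python3 hz2.py
```

```text
t84.8 [0.577  0.0637 0.0646] close -9.9 w0.0601 g54.8 [2.8 2.9 7.1] q [ 0.18  0.41 -0.45  1.74  0.2   1.04 -0.51]
tq [ 0.598  0.195 -0.46 ] j7 tq -1.111 [  0.72 -55.74  -4.03 -29.45   0.93   0.33  -1.11]
0.063 4514 nut top med 0.0933
strap 483 0.057
```

Emit:
step_arm([
  [0, 0, -0.0153],
  [0, 0, 0],
], turn=[-1, 0])

```text
time: 85.0
ee_pos: [0.5771, 0.0639, 0.0644]
eef_rot: [0.803, 0.597, 0.001, 0.0]
ft_force: [3.0, 2.2, 9.0]
width: 0.0598
grip_force: 54.7
```

```bash
python3 hz2.py
```

```text
t85.0 [0.5771 0.0639 0.0644] close -16.8 w0.0598 g54.7 [3.  2.2 9. ] q [ 0.16  0.41 -0.42  1.74  0.19  1.03 -0.62]
tq [ 0.859  0.451 -0.595] j7 tq -1.047 [  0.69 -55.42  -3.59 -28.92   1.23   0.23  -1.05]
0.063 4534 nut top med 0.0932
strap 777 0.057
```

Emit:
step_arm([
  [0, 0, -0.01],
  [0, 0, 0],
], turn=[-1, 0])

```text
time: 85.25
ee_pos: [0.5773, 0.0638, 0.0642]
eef_rot: [0.837, 0.547, 0.002, 0.0]
ft_force: [4.6, 2.3, 9.6]
width: 0.0598
grip_force: 54.7
```

```bash
python3 hz2.py
```

```text
t85.2 [0.5773 0.0638 0.0642] close -23.7 w0.0598 g54.7 [4.6 2.3 9.6] q [ 0.15  0.4  -0.4   1.74  0.18  1.03 -0.73]
tq [ 1.075  0.492 -0.678] j7 tq -0.904 [  0.36 -55.46  -3.51 -28.34   1.46   0.39  -0.9 ]
0.063 4559 nut top med 0.0931
strap 860 0.057
```

Emit:
step_arm([
  [0, 0, -0.01],
  [0, 0, 0],
], turn=[-1, 0])

```text
time: 85.5
ee_pos: [0.5777, 0.064, 0.064]
eef_rot: [0.868, 0.496, 0.002, 0.0]
ft_force: [6.7, 2.3, 6.8]
width: 0.0597
grip_force: 54.8
```

```bash
python3 hz2.py
```

```text
t85.5 [0.5777 0.064  0.064 ] close -30.5 w0.0597 g54.8 [6.7 2.3 6.8] q [ 0.13  0.4  -0.38  1.74  0.17  1.03 -0.85]
tq [ 1.378  0.036 -0.69 ] j7 tq -0.923 [  0.18 -56.55  -3.45 -27.98   1.44   1.17  -0.92]
0.063 4547 nut top med 0.0929
strap 839 0.057
```

Emit:
step_arm([
  [0, 0, -0.005],
  [0, 0, 0],
], turn=[-1, 0])

```text
time: 85.75
ee_pos: [0.5777, 0.0637, 0.0639]
eef_rot: [0.896, 0.444, 0.002, 0.001]
ft_force: [4.6, 1.8, 8.7]
width: 0.0599
grip_force: 55.0
```

```bash
python3 hz2.py
```

```text
t85.8 [0.5777 0.0637 0.0639] close -37.3 w0.0599 g55.0 [4.6 1.8 8.7] q [ 0.11  0.4  -0.36  1.74  0.16  1.03 -0.96]
tq [ 0.582 -0.493  0.16 ] j7 tq -1.822 [  0.67 -55.19  -2.86 -28.54   0.12   1.05  -1.82]
0.063 4534 nut top med 0.0928
strap 861 0.057
```

```bash
cat > rot.py <<'E'
from nut import *
import sys
def prof(c,y,x=.5765,z=.094,rs=(.014,.017,.020,.023,.026)):
    a=np.radians(np.arange(0,360,1)); V=c["view"]; K=c["mtx"]; g=cv2.cvtColor(c["image"],cv2.COLOR_RGB2GRAY).astype(np.float32); Z=c["z_map"]
    out=[]
    for r in rs:
        P=np.stack([x+r*np.cos(a),y+r*np.sin(a),np.full(360,z),np.ones(360)],-1)@V.T
        u=K[0,0]*P[:,0]/-P[:,2]+K[0,2]; v=K[1,1]*-P[:,1]/-P[:,2]+K[1,2]
        p=cv2.remap(g,u[None].astype(np.float32),v[None].astype(np.float32),cv2.INTER_LINEAR)[0]
        ok=(u>0)&(u<511)&(v>0)&(v<383)
        zz=cv2.remap(Z,u[None].astype(np.float32),v[None].astype(np.float32),cv2.INTER_NEAREST)[0]
        p[~ok|(abs(zz+P[:,2])>.012)]=np.nan; out.append(p)
    return np.array(out)
def shift(A,B):
    best=[]
    for d in range(-30,31):
        C=np.roll(A,d,1); e=[]
        for p,q in zip(C,B):
            m=np.isfinite(p)&np.isfinite(q)
            if m.sum()>60: e.append(np.corrcoef(p[m],q[m])[0,1])
        best.append((np.mean(e) if e else -1,d))
    return sorted(best)[::-1][:4]
E
cat > rr.py <<'E'
from rot import *
st(); s=read_state(); print("tq",s["torque"].round(2)); y=float(sys.argv[1]); c=camera("wrist"); p=prof(c,y); print("valid",np.isfinite(p).mean().round(2))
if sys.argv[2]!="0": print([(round(float(a),2),d) for a,d in shift(np.load("prof.npy"),p)])
np.save("prof.npy",p)
E
python3 rr.py 0.063 0
```

```text
t85.8 [0.5776 0.0637 0.0639] close -37.2 w0.0598 g55.0 [3.2 1.2 8.3] q [ 0.11  0.4  -0.36  1.74  0.16  1.03 -0.96]
tq [ 0.63 -0.44 -0.1 ]
valid 0.61
```

Emit:
step_arm([
  [0, 0, 0],
  [0, 0, 0],
], turn=[-1, 0], newtons=60)

```text
time: 86.05
ee_pos: [0.5775, 0.0634, 0.0639]
eef_rot: [0.921, 0.39, 0.002, 0.001]
ft_force: [2.8, 1.6, 8.5]
width: 0.0593
grip_force: 60.0
```

```bash
python3 rr.py 0.063 1
```

```text
t86.0 [0.5775 0.0634 0.0639] close -44.1 w0.0593 g60.0 [2.8 1.6 8.5] q [ 0.1   0.4  -0.34  1.74  0.15  1.02 -1.07]
tq [ 0.19 -0.49  0.52]
valid 0.61
[(0.66, -2), (0.66, -1), (0.66, -3), (0.65, 0)]
```

Emit:
step_arm([
  [0, 0, 0],
  [0, 0, 0],
], turn=[-1, 0])

```text
time: 86.3
ee_pos: [0.5775, 0.0634, 0.064]
eef_rot: [0.943, 0.334, 0.002, 0.001]
ft_force: [2.2, 0.5, 8.4]
width: 0.0596
grip_force: 60.0
```

```bash
python3 rr.py 0.063 1
```

```text
t86.3 [0.5775 0.0634 0.064 ] close -51.0 w0.0596 g60.0 [2.2 0.5 8.4] q [ 0.08  0.39 -0.32  1.74  0.14  1.02 -1.19]
tq [ 0.07 -0.5   0.51]
valid 0.61
[(0.61, -7), (0.58, -2), (0.58, -1), (0.58, -3)]
```

Emit:
step_arm([
  [0, 0, 0],
  [0, 0, 0],
  [0, 0, 0],
  [0, 0, 0],
  [0, 0, 0.5],
  [0, 0, 1],
  [0, 0, 1],
  [0, -1, 1],
  [0, -1, 1],
  [0, -1, 1],
  [0, -0.4, 1],
  [0, 0, 0],
], turn=[0, 0, 0, 0, 0, 0, 0, 1, 1, 1, 1, 1], grip=0)

```text
time: 87.55
ee_pos: [0.5775, -0.0245, 0.2298]
eef_rot: [0.803, 0.597, 0.002, 0.002]
ft_force: [0.6, 0.6, -1.1]
width: 0.0871
grip_force: 0.0
```

Emit:
step_arm([
  [0, 0, 0.6],
  [0, 0, 0],
  [0, 0, 0],
  [0, 0, 0],
], turn=[1, 1, 0.4, 0])

```text
time: 87.95
ee_pos: [0.5759, -0.0221, 0.241]
eef_rot: [0.709, 0.705, 0.0, 0.0]
ft_force: [0.0, 0.9, -0.4]
width: 0.0872
grip_force: 0.0
```

```bash
cat > both.py <<'E'
from rot import *
st(); c=camera("wrist"); np.savez(sys.argv[1],**c); W=world(c); h=hsv(c)
for y in(-.1005,.063):
    r=np.hypot(W[...,0]-.5765,W[...,1]-y); m=(r>.018)&(r<.029)&(W[...,2]>.08)&(W[...,2]<.11)&(h[...,1]>80)
    z=W[m][:,2]; print(y,len(z),"top %.4f"%np.median(z))
m=(h[...,2]<75)&(abs(W[...,2]-.057)<.008)&(abs(W[...,0]-.576)<.03)&(W[...,1]<.03)&(W[...,1]>-.07)
p=W[m]; print("strap",m.sum(),np.median(p[:,2]).round(4),np.linalg.lstsq(np.c_[p[:,:2],np.ones(len(p))],p[:,2],rcond=None)[0].round(4))
m=(h[...,0]>15)&(h[...,0]<30)&(h[...,1]>90)&(W[...,2]>.08)&(W[...,2]<.11); m[262:]=0
flat(c,m,.094,300)
E
python3 both.py b1
```

```text
t88.0 [ 0.5759 -0.0221  0.241 ] close -0.3 w0.0872 g0.0 [ 0.   0.9 -0.4] q [ 0.29  0.24 -0.4   1.55  0.09  1.37 -0.12]
-0.1005 1133 top 0.0928
0.063 2141 top 0.0926
strap 4825 0.0568 [-0.0012 -0.0011  0.0575]
bbox [224  53  69  72] A 2659 cen 576.6 62.8 size 59.9 59.7 ang -5.0 mean [576.8  63.6] z 92.6
bbox [229 224  59  38] A 1304 cen 576.1 -85.5 size 59.9 40.9 ang -0.2 mean [575.7 -85.2] z 92.6
```

Emit:
step_arm([
  [0.02, -0.79, 0],
  [0, -0.79, 0],
  [0, -0.79, 0],
  [0, -0.79, 0],
  [0, 0, -1],
  [0, 0, -1],
  [0, 0, -1],
  [0, 0, -1],
  [0, 0, -1],
  [0, 0, -1],
  [0, 0, -0.7],
  [0, 0, -0.3],
], turn=[1, 1, 1, 1, 1, 1, 1, 1, 0.7, 0, 0, 0])

```text
time: 89.2
ee_pos: [0.5754, -0.1011, 0.0635]
eef_rot: [0.264, 0.964, -0.0, -0.001]
ft_force: [-0.5, -0.4, 0.2]
width: 0.087
grip_force: 0.0
```

Emit:
step_arm([
  [0, 0, 0],
  [0, 0, 0],
  [0, 0, 0],
  [0, 0, 0],
  [0, 0, 0],
  [0, 0, 0],
], turn=[0, 0, 0, 0, 0, 0], grip=1, newtons=60)

```text
time: 89.8
ee_pos: [0.5769, -0.1013, 0.0659]
eef_rot: [0.263, 0.965, -0.0, 0.001]
ft_force: [-0.9, -0.9, 6.8]
width: 0.0595
grip_force: 60.0
```

```bash
python3 rr.py -0.101 0
```

```text
t89.8 [ 0.5769 -0.1013  0.0659] close 59.4 w0.0595 g60.0 [-0.9 -0.9  6.8] q [ 0.46  0.42 -0.45  1.72  0.21  1.04  0.98]
tq [-0.01  0.2   0.1 ]
valid 0.57
```

Emit:
step_arm([
  [0, 0, 0],
], turn=[-0.5])

```text
time: 89.95
ee_pos: [0.5769, -0.1014, 0.0659]
eef_rot: [0.291, 0.957, -0.0, 0.001]
ft_force: [-2.5, -3.0, 6.3]
width: 0.0597
grip_force: 60.0
```

```bash
python3 rr.py -0.101 1
```

```text
t90.0 [ 0.5769 -0.1014  0.0659] close 56.2 w0.0597 g60.0 [-2.5 -3.   6.3] q [ 0.46  0.42 -0.44  1.72  0.2   1.04  0.93]
tq [-0.51  0.36  2.35]
valid 0.56
[(0.84, 16), (0.84, 17), (0.83, 18), (0.81, 19)]
```

Emit:
step_arm([
  [0, 0, 0],
], turn=[-0.5])

```text
time: 90.1
ee_pos: [0.5768, -0.1014, 0.0659]
eef_rot: [0.319, 0.948, -0.001, 0.001]
ft_force: [-2.9, -2.9, 6.6]
width: 0.0596
grip_force: 60.0
```

```bash
python3 rr.py -0.101 1
```

```text
t90.1 [ 0.5768 -0.1014  0.0659] close 52.7 w0.0596 g60.0 [-2.9 -2.9  6.6] q [ 0.45  0.42 -0.43  1.72  0.2   1.04  0.87]
tq [-0.5   0.43  2.8 ]
valid 0.56
[(0.78, -2), (0.78, -1), (0.77, -3), (0.74, 0)]
```

Emit:
step_arm([
  [0, 0, 0],
  [0, 0, 0],
], turn=[-1, -1])

```text
time: 90.35
ee_pos: [0.5771, -0.1023, 0.066]
eef_rot: [0.433, 0.902, -0.001, 0.001]
ft_force: [-2.0, -4.1, 7.9]
width: 0.0597
grip_force: 59.9
```

```bash
python3 rr.py -0.101 1
```

```text
t90.3 [ 0.5771 -0.1023  0.066 ] close 38.7 w0.0597 g59.9 [-2.  -4.1  7.9] q [ 0.41  0.41 -0.39  1.72  0.18  1.04  0.64]
tq [-1.35  0.19  2.35]
valid 0.54
[(0.44, -3), (0.43, -2), (0.43, -4), (0.43, 20)]
```

Nut on stud 2 takes 2.4–2.8 Nm with the pads slipping, so it is tight. The other nut gets the same.

Emit:
step_arm([
  [0, 0, 0],
  [0, 0, 0],
  [0, 0, 0],
  [0, 0, 0],
  [0, 0, 0.5],
  [0, 0, 1],
  [0, 0, 1],
  [0, 1, 0.7],
  [0, 1, 0],
  [0, 1, 0],
  [0, 1, 0],
  [0, 1, 0],
], turn=[0, 0, 0, 0, 0, 0, 0, 0.6, 0.6, 0.6, 0.6, 0.6], grip=0)

```text
time: 91.6
ee_pos: [0.5758, 0.0262, 0.1442]
eef_rot: [0.26, 0.966, -0.0, -0.001]
ft_force: [0.6, -0.1, 0.1]
width: 0.0868
grip_force: 0.0
```

Emit:
step_arm([
  [0, 0.8, 0],
  [0, 0.8, 0],
  [0, 0, -0.5],
  [0, 0, -0.7],
  [0, 0, -0.7],
  [0, 0, -0.6],
  [0, 0, -0.4],
  [0, 0, -0.3],
  [0, 0, 0],
  [0, 0, 0],
], turn=[0, 0, 0, 0, 0, 0, 0, 0, 0, 0])

```text
time: 92.6
ee_pos: [0.5767, 0.0639, 0.0654]
eef_rot: [0.263, 0.965, 0.0, 0.0]
ft_force: [-0.1, 0.1, 0.0]
width: 0.0868
grip_force: 0.0
```

Emit:
step_arm([
  [0, 0, 0],
  [0, 0, 0],
  [0, 0, 0],
  [0, 0, 0],
  [0, 0, 0],
  [0, 0, 0],
], turn=[0, 0, 0, 0, 0, 0], grip=1, newtons=60)

```text
time: 93.2
ee_pos: [0.5763, 0.0635, 0.0652]
eef_rot: [0.263, 0.965, -0.0, -0.0]
ft_force: [-2.3, -2.2, 3.7]
width: 0.0594
grip_force: 60.0
```

```bash
python3 rr.py 0.063 0
```

```text
t93.2 [0.5763 0.0635 0.0652] close 59.5 w0.0594 g60.0 [-2.3 -2.2  3.7] q [ 0.23  0.42 -0.51  1.73  0.24  1.05  0.68]
tq [-0.52  0.46  0.18]
valid 0.57
```

Emit:
step_arm([
  [0, 0, 0],
], turn=[-0.5])

```text
time: 93.35
ee_pos: [0.5765, 0.0635, 0.0652]
eef_rot: [0.291, 0.957, -0.001, 0.0]
ft_force: [-0.1, -3.3, 2.5]
width: 0.059
grip_force: 60.0
```

```bash
python3 rr.py 0.063 1
```

```text
t93.3 [0.5765 0.0635 0.0652] close 56.2 w0.0590 g60.0 [-0.1 -3.3  2.5] q [ 0.22  0.42 -0.5   1.73  0.23  1.05  0.62]
tq [-0.85  0.08  3.14]
valid 0.58
[(0.86, 19), (0.86, 20), (0.85, 18), (0.84, 21)]
```

Emit:
step_arm([
  [0, 0, 0],
], turn=[-0.5])

```text
time: 93.5
ee_pos: [0.5767, 0.0636, 0.0652]
eef_rot: [0.319, 0.948, -0.001, 0.001]
ft_force: [-1.7, -3.6, 4.7]
width: 0.0594
grip_force: 60.0
```

```bash
python3 rr.py 0.063 1
```

```text
t93.5 [0.5767 0.0636 0.0652] close 52.8 w0.0594 g60.0 [-1.7 -3.6  4.7] q [ 0.22  0.42 -0.49  1.73  0.23  1.04  0.57]
tq [-1.06  0.21  3.16]
valid 0.59
[(0.77, -3), (0.76, -2), (0.75, -4), (0.74, -1)]
```

Emit:
step_arm([
  [0, 0, 0],
  [0, 0, 0],
], turn=[-1, -1])

```text
time: 93.75
ee_pos: [0.5767, 0.0639, 0.0654]
eef_rot: [0.432, 0.902, -0.0, 0.0]
ft_force: [-1.5, -2.9, 4.5]
width: 0.0594
grip_force: 60.1
```

```bash
python3 rr.py 0.063 1
```

```text
t93.8 [0.5767 0.0639 0.0654] close 38.8 w0.0594 g60.1 [-1.5 -2.9  4.5] q [ 0.18  0.41 -0.45  1.74  0.2   1.04  0.34]
tq [-0.41  0.52  2.32]
valid 0.59
[(0.4, -24), (0.4, 0), (0.4, -23), (0.39, -25)]
```

Both nuts now slip in the pads at about 2.3–3.1 Nm. Releasing, backing off and doing a final check before handing in.

Emit:
step_arm([
  [0, 0, 0],
  [0, 0, 0],
  [0, 0, 0],
  [0, 0, 0],
  [0, 0, 0.5],
  [0, 0, 1],
  [0, 0, 1],
  [0, -1, 1],
  [0, -1, 1],
  [0, -1, 1],
  [0, -0.4, 1],
  [0, 0, 0.6],
], turn=[0, 0, 0, 0, 0, 0, 0, -1, -1, -1, -1, -1], grip=0)

```text
time: 95.0
ee_pos: [0.577, -0.0234, 0.2457]
eef_rot: [0.682, 0.731, 0.001, 0.001]
ft_force: [0.2, -0.3, -0.4]
width: 0.0868
grip_force: 0.0
```

Emit:
step_arm([
  [0, 0, 0],
  [0, 0, 0],
  [0, 0, 0],
], turn=[-0.7, 0, 0])

```text
time: 95.3
ee_pos: [0.5763, -0.0209, 0.2428]
eef_rot: [0.708, 0.706, 0.0, -0.0]
ft_force: [0.4, -0.2, -0.1]
width: 0.0871
grip_force: 0.0
```

```bash
python3 both.py b2; python3 -c "
from m import *
for t,c in(('0',dict(np.load('top.npz'))),('now',camera('top'))):
    W=world(c); m=(W[...,0]>.25)&(W[...,0]<.68)&(abs(W[...,1])<.45)&(W[...,2]<.05)&(W[...,2]>.0025)
    print(t); [print(np.round(np.r_[r[1],r[2],r[4]])) for r in comps(c,m,130)]"
```

```text
t95.3 [ 0.5763 -0.0209  0.2428] close -0.2 w0.0871 g0.0 [ 0.4 -0.2 -0.1] q [ 0.25  0.24 -0.35  1.55  0.08  1.37 -0.11]
-0.1005 1103 top 0.0927
0.063 2097 top 0.0926
strap 4744 0.0568 [-0.0012 -0.0018  0.0574]
bbox [225  54  68  72] A 2616 cen 577.1 63.0 size 60.0 59.7 ang 79.8 mean [577.1  63.6] z 92.5
bbox [228 224  59  38] A 1285 cen 575.5 -85.1 size 60.1 41.1 ang -0.1 mean [575.6 -85. ] z 92.6
0
[ 622. -349.  114.   35.   21.]
[651. 234. 126.  76.   5.]
[ 597. -248.  137.   73.    5.]
[576. -22. 259. 107.  22.]
[ 486. -384.  129.   88.    6.]
[487. 386. 131.  76.   6.]
[ 438. -226.  132.   81.    5.]
[451. 246.  72.  72.  34.]
[452.  10.  63.  59.  35.]
[435. 114.  62.  57.  30.]
[398. 350. 150.  19.   9.]
[335. -66. 135.  91.   5.]
[ 274. -250.  135.   59.    5.]
now
[ 620. -348.  120.   37.   21.]
[654. 226. 128.  72.   5.]
[441. 114.  69.  54.  30.]
[397. 344. 139.  28.   9.]
[ 276. -254.  128.   62.    5.]
```

```bash
python3 -c "
from bench import *
print(close_job())"
```

```text
the job is handed in; nothing more can be done
None
```

The job is handed in at about 95 s: both loose plates are stacked with one sheet under each, the strap is round both studs, and both ring nuts are level and tight at about 2.3–3 Nm, where the pads began to slip.

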